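Scoop walnuts into the tub and send it through the dock gate

TASK

Use the scoop to move every walnut from the steel bin into the white tub, never touching walnuts in the bin with the fingers (one that spills onto the counter may be picked up with the gripper). Then, with all the walnuts in it, slide the tub along the counter, without lifting it, through the sprung swing gate into the dock, far enough that both leaves swing fully shut behind it. Leave the scoop standing on its black mat, and do not disturb the other things on the counter.

Things in the scene. Friction and masses are not known exactly. Their poses are not given: they have to be found in the camera images.
- bin: Fixed open steel trough, 104 mm wide inside; 3 mm upright side walls, tops 75 mm above the counter. Origin on the counter, x along the lane towards the ramp, z up. Floor: 12 degree slope down from 23 mm high at x = -140 (end wall) to 4 mm at x = -50; level, 4 mm above the counter, to x = +90; then a 50 degree ramp up to the rim at x = +150. Walnuts lie on the level part.
- scoop_grip (a point): Loose 160 g scoop: floor 58 mm long, 96 wide, 2.5 thick, open to +x; 45 mm side walls ending 12 mm behind the lip; 60 mm back wall with a 36 mm wide neck above it. On that a black grip block 16 mm thick (x), 44 wide (y), 42 tall (z up). Point: block's centre, 96 mm above the underside, 44.5 mm behind the lip; the floor's heel is 13.5 mm further back. Stands upright by itself.
- scoop_lip (a point): Middle of the scoop's front edge, at the underside of its floor (44.5 mm ahead of and 96 mm below the grip's centre); axes as the scoop's.
- scoop_mat: Fixed black rubber mat on the counter, 100 mm (x) by 120 mm (y), 4 mm thick, where the scoop stands; origin at the centre of its underside.
- tub_in (a point): Loose square white plastic tub, open on top, 120 by 120 by 60 mm outside, walls 3 mm, about 250 g empty. This point is the centre of its inner floor, 3 mm above its underside. x points away from the wall that carries the grip plate.
- tub_grip (a point): Grip plate of the tub: upright, 10 mm thick (tub x), 44 mm wide (y), centred 60 mm from the tub's centre on its -x wall, from 20 to 90 mm above the counter (30 mm above the rim). Point: in the plate's middle, 75 mm above the counter; axes as the tub's.
- dock: Fixed dock: two steel posts 90 mm high, 146 mm apart in the clear, with a swing gate of two sprung leaves between them and nothing overhead; behind it a lane 164 mm wide between 35 mm rails, with an end stop 221 mm behind the gate. Origin on the counter in mid-gateway; x points through the gate into the dock.
- leaf_left (a joint): Gate leaf hinged at dock y = +74 mm: 0 shut, to 1.75 rad as it swings into the dock (+x) only. Grey plastic, 70 mm long, 5 thick, from 6 to 52 mm above the counter; spring-closed (0.02 N m when shut, plus 0.06 N m per rad).
- leaf_right (a joint): The same for the leaf hinged at dock y = -74 mm. Each leaf swings shut only once the tub's back is at least about 75 mm behind the gateway.
- walnut1: Walnut in its shell, a brown ball of 32 mm diameter, 12 g; origin at its centre. Starts in the bin. Six to nine walnuts are present; the state gives None for an absent one.
- walnut2: Walnut in its shell, a brown ball of 32 mm diameter, 12 g; origin at its centre. Starts in the bin. Six to nine walnuts are present; the state gives None for an absent one.
- walnut3: Walnut in its shell, a brown ball of 32 mm diameter, 12 g; origin at its centre. Starts in the bin. Six to nine walnuts are present; the state gives None for an absent one.
- walnut4: Walnut in its shell, a brown ball of 32 mm diameter, 12 g; origin at its centre. Starts in the bin. Six to nine walnuts are present; the state gives None for an absent one.
- walnut5: Walnut in its shell, a brown ball of 32 mm diameter, 12 g; origin at its centre. Starts in the bin. Six to nine walnuts are present; the state gives None for an absent one.
- walnut6: Walnut in its shell, a brown ball of 32 mm diameter, 12 g; origin at its centre. Starts in the bin. Six to nine walnuts are present; the state gives None for an absent one.
- walnut7: Walnut in its shell, a brown ball of 32 mm diameter, 12 g; origin at its centre. Starts in the bin. Six to nine walnuts are present; the state gives None for an absent one.
- walnut8: Walnut in its shell, a brown ball of 32 mm diameter, 12 g; origin at its centre. Starts in the bin. Six to nine walnuts are present; the state gives None for an absent one.
- walnut9: Walnut in its shell, a brown ball of 32 mm diameter, 12 g; origin at its centre. Starts in the bin. Six to nine walnuts are present; the state gives None for an absent one.
- travel_cup_mid (a point): Bystander, to be left alone: black closed cup, 68 mm wide, 170 mm tall, standing. Point near its middle.
- jar_mid (a point): Bystander, to be left alone: glass jar with a steel lid, 68 mm wide, 110 mm tall, standing. Point near its middle.
- mug_mid (a point): Bystander, to be left alone: white mug, 80 mm wide, 90 mm tall. Point near its middle.
- spatula_mid (a point): Bystander, to be left alone: spatula lying flat. Point near its middle.
- brush_mid (a point): Bystander, to be left alone: brush lying flat. Point near its middle.
- ramekin_mid (a point): Bystander, to be left alone: small white ramekin, 70 mm wide, 45 mm tall. Point near its middle.
There are look-alikes about, which are no part of the job. There is more than one size of the scoop_mat; the one meant has the size given above.

How it is judged (in metres and radians):
On the way, in this order (a step that is already met when the one before it is completed fails the run):
1. every walnut is in the tub (x of walnut1 in the frame of tub_in between -0.06 and 0.06 m and y of walnut1 in the frame of tub_in between -0.06 and 0.06 m and z of walnut1 in the frame of tub_in between 0 and 0.062 m and x of walnut2 in the frame of tub_in between -0.06 and 0.06 m and y of walnut2 in the frame of tub_in between -0.06 and 0.06 m and z of walnut2 in the frame of tub_in between 0 and 0.062 m and x of walnut3 in the frame of tub_in between -0.06 and 0.06 m and y of walnut3 in the frame of tub_in between -0.06 and 0.06 m and z of walnut3 in the frame of tub_in between 0 and 0.062 m and x of walnut4 in the frame of tub_in between -0.06 and 0.06 m and y of walnut4 in the frame of tub_in between -0.06 and 0.06 m and z of walnut4 in the frame of tub_in between 0 and 0.062 m and x of walnut5 in the frame of tub_in between -0.06 and 0.06 m and y of walnut5 in the frame of tub_in between -0.06 and 0.06 m and z of walnut5 in the frame of tub_in between 0 and 0.062 m and x of walnut6 in the frame of tub_in between -0.06 and 0.06 m and y of walnut6 in the frame of tub_in between -0.06 and 0.06 m and z of walnut6 in the frame of tub_in between 0 and 0.062 m and x of walnut7 in the frame of tub_in between -0.06 and 0.06 m and y of walnut7 in the frame of tub_in between -0.06 and 0.06 m and z of walnut7 in the frame of tub_in between 0 and 0.062 m and x of walnut8 in the frame of tub_in between -0.06 and 0.06 m and y of walnut8 in the frame of tub_in between -0.06 and 0.06 m and z of walnut8 in the frame of tub_in between 0 and 0.062 m and x of walnut9 in the frame of tub_in between -0.06 and 0.06 m and y of walnut9 in the frame of tub_in between -0.06 and 0.06 m and z of walnut9 in the frame of tub_in between 0 and 0.062 m), for 0.3 s.
2. the tub pushes the gate open from the front (value of joint any of leaf_left, leaf_right above 0.6 rad and x of tub_in in the frame of dock between -0.07 and 0.1 m), for 0.1 s.
At the end, for the whole second after the job is handed in: All walnuts lie in the tub; tub flat in the dock, its centre 125-170 mm behind the gateway and within 30 mm of mid-lane; both leaves shut within 0.08 rad; scoop upright on its mat, grip and lip within 65 mm (x) and 75 mm (y) of the mat's centre (all of step 1 and x of tub_in in the frame of dock between 0.125 and 0.17 m and y of tub_in in the frame of dock between -0.03 and 0.03 m and angle between each of tub_in, scoop_grip's own z axis and vertical below 0.1 rad and value of joint each of leaf_left, leaf_right below 0.08 rad and height (world z) of scoop_lip between 0.0015 and 0.015 m and x of scoop_grip in the frame of scoop_mat between -0.065 and 0.065 m and y of scoop_grip in the frame of scoop_mat between -0.075 and 0.075 m and x of scoop_lip in the frame of scoop_mat between -0.065 and 0.065 m and y of scoop_lip in the frame of scoop_mat between -0.075 and 0.075 m); the robot touches nothing.
It fails at once if a walnut inside the bin is touched by the fingers ((contact force between the fingers and walnut1 above 0.5 N and x of walnut1 in the frame of bin between -0.13 and 0.15 m and y of walnut1 in the frame of bin between -0.055 and 0.055 m and z of walnut1 in the frame of bin below 0.09 m) or (contact force between the fingers and walnut2 above 0.5 N and x of walnut2 in the frame of bin between -0.13 and 0.15 m and y of walnut2 in the frame of bin between -0.055 and 0.055 m and z of walnut2 in the frame of bin below 0.09 m) or (contact force between the fingers and walnut3 above 0.5 N and x of walnut3 in the frame of bin between -0.13 and 0.15 m and y of walnut3 in the frame of bin between -0.055 and 0.055 m and z of walnut3 in the frame of bin below 0.09 m) or (contact force between the fingers and walnut4 above 0.5 N and x of walnut4 in the frame of bin between -0.13 and 0.15 m and y of walnut4 in the frame of bin between -0.055 and 0.055 m and z of walnut4 in the frame of bin below 0.09 m) or (contact force between the fingers and walnut5 above 0.5 N and x of walnut5 in the frame of bin between -0.13 and 0.15 m and y of walnut5 in the frame of bin between -0.055 and 0.055 m and z of walnut5 in the frame of bin below 0.09 m) or (contact force between the fingers and walnut6 above 0.5 N and x of walnut6 in the frame of bin between -0.13 and 0.15 m and y of walnut6 in the frame of bin between -0.055 and 0.055 m and z of walnut6 in the frame of bin below 0.09 m) or (contact force between the fingers and walnut7 above 0.5 N and x of walnut7 in the frame of bin between -0.13 and 0.15 m and y of walnut7 in the frame of bin between -0.055 and 0.055 m and z of walnut7 in the frame of bin below 0.09 m) or (contact force between the fingers and walnut8 above 0.5 N and x of walnut8 in the frame of bin between -0.13 and 0.15 m and y of walnut8 in the frame of bin between -0.055 and 0.055 m and z of walnut8 in the frame of bin below 0.09 m) or (contact force between the fingers and walnut9 above 0.5 N and x of walnut9 in the frame of bin between -0.13 and 0.15 m and y of walnut9 in the frame of bin between -0.055 and 0.055 m and z of walnut9 in the frame of bin below 0.09 m)).
It fails at once if the tub is lifted more than 30 mm off the counter or tipped by more than about 25 degrees (height (world z) of tub_in above 0.033 m or angle between tub_in's own z axis and vertical above 0.44 rad).
It fails at once if a bystander (cup, jar, mug, spatula, brush, ramekin) is moved by more than 40 mm (distance of any of travel_cup_mid, jar_mid, mug_mid, spatula_mid, brush_mid, ramekin_mid from where it was at the start of the episode above 0.04 m).
Of walnut1, walnut2, walnut3, walnut4, walnut5, walnut6, walnut7, walnut8, walnut9 only 6 to 9 are there at a start; the rules pass over those that are not, and their reading is None.
At some moment in a run one of tub may be knocked a few centimetres aside while the robot is not near it.
It also fails if it takes over 210 s, if anything falls off the work surface, if the arm or the gripper's body presses on something with over 40 N, if the wrist force passes 120 N, or if a joint passes its speed limit or range.

ROBOT

A 6-joint arm with a two-finger parallel gripper is mounted at the origin on the work surface. World frame = base frame: x ahead of the robot, y to its left, z up, the work surface at z = 0. Lengths are in mm, angles in rad, forces in N, time in s.
With the tool pointing down it reaches from about 300 to 775 mm from the base axis. Payload 14.6 kg.
Tool frame: the origin (TCP) lies on the front face of the gripper's body, between the roots of the fingers; the fingertips stand 97 mm ahead of it and the grasp point (between the pads) lies 78 mm ahead of it; z points along the fingers, y is the line along which they close (so a half turn about z gives the same grasp; the last joint's range is limited). The gripper opens to 94 mm and grips with 3 to 60 N. Pads are 16 mm wide; open, the fingers measure 119 mm over their backs; the gripper's body (75 mm by 177 mm) begins 78 mm behind the grasp point.
Start: joints at [-1.335, 0.3, 1.521, -0, 1.321, -0.067], TCP at [164, -524.971, 302.646] pointing down, gripper open.
Joint ranges: [-3.03, 3.03], [-0.79, 2.21], [0.23, 2.52], [-1.04, 4.18], [0, 3.07], [-2.55, 2.55]. Speed limits (rad/s): [2.22, 2.22, 2.57, 3.14, 3.14, 3.14].

INTERFACE

Orientations are given as [roll, pitch, yaw] about the fixed x, y, z axes, in that order (R = Rz(yaw) Ry(pitch) Rx(roll)).
In Python, from cell import * gives the robot as it stands.
- The arm moves only by the tool carry_out, never from a script. Its arguments are lists of equal length, an entry for each row: "slide": the shift along the world's x, y, z scaled (see below), a list of three; "dr": the turn, a rotation vector about the world's x, y, z scaled (see below), a list of three; "gripper": the opening in per cent of the stroke, from 0 (shut) to 100 (fully open). A call has 1 to 10 rows; each row is the pose to reach, as a shift and turn from the pose commanded when the call began, turning the shorter way round; what a row does not reach only later rows make up. The controller multiplies each number of a shift by 0.25 m and each number of a turn by 360 degrees. A row lasts 1/12 s, in which the tool goes at most 41.7 mm and 7.16 degrees, less where a joint would pass 70% of its speed; a pose out of reach is approached as far as the arm can. A call with a number of a shift or a turn outside -1 to 1 is refused whole. A call with a gripper value outside its range is refused whole. The fingers move at their own pace and stop on an object; "newtons" is the grip in N (left out, the last holds). Time passes only in rows, so rows that repeat a pose let the fingers close. It gives the time, the measured TCP pose, the force, the opening and the grip force at its end, in the units of the state.
- read_state(): the state, without advancing time (a new reading comes with each control period).
- camera(name): name is "side" or "top" or "wrist"; returns the picture (384x512x3 uint8, red, green, blue); there is no depth.
- camera_model(name): a dict with "vfov" (degrees; the focal length in pixels is half the picture's height over the tangent of half this angle, whatever the lens; pixels are square), "cx", "cy" (the principal point, pixels), "k1" (the pictures are not rectified: a ray, as slopes to the right and down, at radius r is drawn at 1 + k1 r^2 times it, then the intrinsics apply), "R" (3x3) and "t" (3): a world point X has camera coordinates R X + t. Camera axes: x right, y down, z forward; pixel columns grow to the right and rows downward; lengths in mm; the calibration is good to about 2 mm. A picture is of the moment at which its call begins: read the wrist's pose just before it. camera_model takes no time and is no camera call; for the wrist camera it gives the pose at the moment of the call.
- sign_off(): hands the job in; it is judged then, once.
The state is a dict: "clock": time; "joints": joint angles; "qd": joint speeds; "effort": joint torques, N m; "eef_pos": TCP position; "eef_rot": TCP orientation; "wrist_force": force on the tool from outside, world axes, zero at the start; "moment": the same for the moment, N m; "finger_gap": finger opening in mm; "finger_force": force on a finger pad.
Only numpy, scipy, OpenCV 4.12 (cv2) and the standard library are available. Lean on these libraries where they do the work, as an engineer would, in place of code of your own. Each camera call takes 0.05 s, during which the arm holds its last target. There are 200 camera calls.

## Working session

There is one attempt and no reset: what is moved stays moved. The work goes in short steps, Python scripts to look and compute and a tool call to move; the robot and the scene stay as the last step left them, time stands still between calls to the robot, and variables do not carry over. Pictures are saved under pics/ and viewed, at most 14 in all, crops included, and the job is handed in when it is done.

Besides the shell and the picture viewer there is one more tool, called after "Call:" as a command line: name --argument value ..., lists and objects as JSON in quotes. carry_out: Moves the arm, as the interface text tells. Its arguments: {"type":"object","properties":{"slide":{"type":"array","items":{"type":"array","items":{"type":"number","minimum":-1,"maximum":1}}},"dr":{"type":"array","items":{"type":"array","items":{"type":"number","minimum":-1,"maximum":1}}},"gripper":{"type":"array","items":{"type":"number"}},"newtons":{"type":"number"}},"required":["slide","dr","gripper"]}

```bash
mkdir -p pics; ls; python3 - <<'E'
from cell import *
import cv2,numpy as np
s=read_state();print(s)
for n in ("top","side"):
    m=camera_model(n);print(n,{k:np.round(v,4).tolist() for k,v in m.items()})
    im=camera(n);cv2.imwrite(f"pics/{n}0.png",cv2.resize(im[:,:,::-1],(800,600),interpolation=cv2.INTER_CUBIC));np.save(f"pics/{n}0.npy",im)
E
```

```text
pics
{'clock': 0.0, 'joints': array([-1.33456851e+00,  3.00444961e-01,  1.52159605e+00, -2.42649631e-06,
        1.32069754e+00, -6.65633316e-02]), 'qd': array([ 0.00039985, -0.00031318,  0.00122414, -0.00076708,  0.00060198,
        0.00119056]), 'effort': array([-5.28860164e-04, -5.31805301e+01, -3.52739847e+01,  7.08260620e-02,
        2.43462611e-02, -1.16759529e-04]), 'eef_pos': array([ 163.98121713, -524.82110015,  302.09427297]), 'eef_rot': array([-3.14044914e+00, -7.38731347e-05,  3.02791708e-01]), 'wrist_force': array([ 0.39790572, -0.41618051,  0.16272886]), 'moment': array([-0.03727187, -0.00721782,  0.01891446]), 'finger_force': 0.0, 'finger_gap': 93.76501117410021}
top {'vfov': 50.2672, 'cx': 257.5333, 'cy': 187.2549, 'k1': -0.1167, 'R': [[0.0286, -0.9996, -0.0004], [-0.996, -0.0285, -0.0842], [0.0842, 0.0028, -0.9964]], 't': [-36.6531, 548.2372, 1084.159]}
side {'vfov': 51.8985, 'cx': 257.0005, 'cy': 195.707, 'k1': -0.0327, 'R': [[-0.9495, -0.3137, -0.0009], [-0.1976, 0.6003, -0.775], [0.2436, -0.7357, -0.632]], 't': [492.0032, 192.0825, 1079.523]}
```

View pics/top0.png

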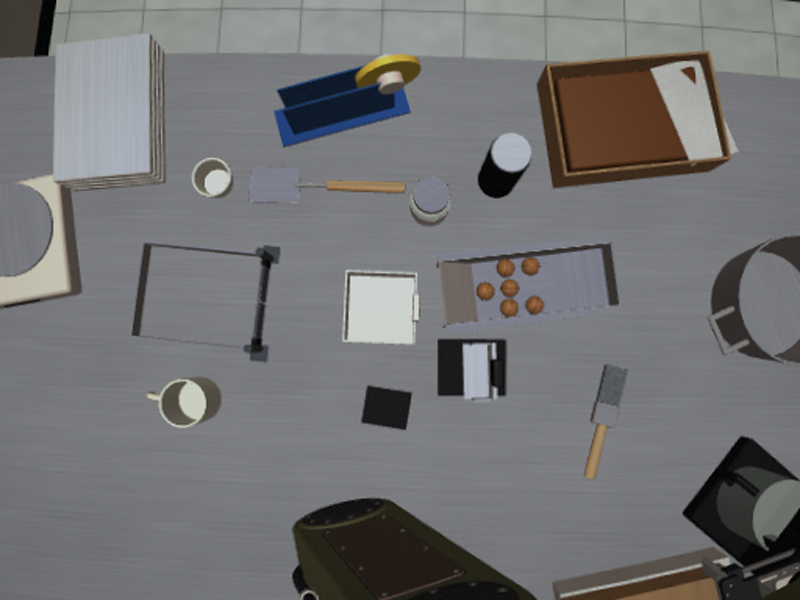

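View pics/side0.png

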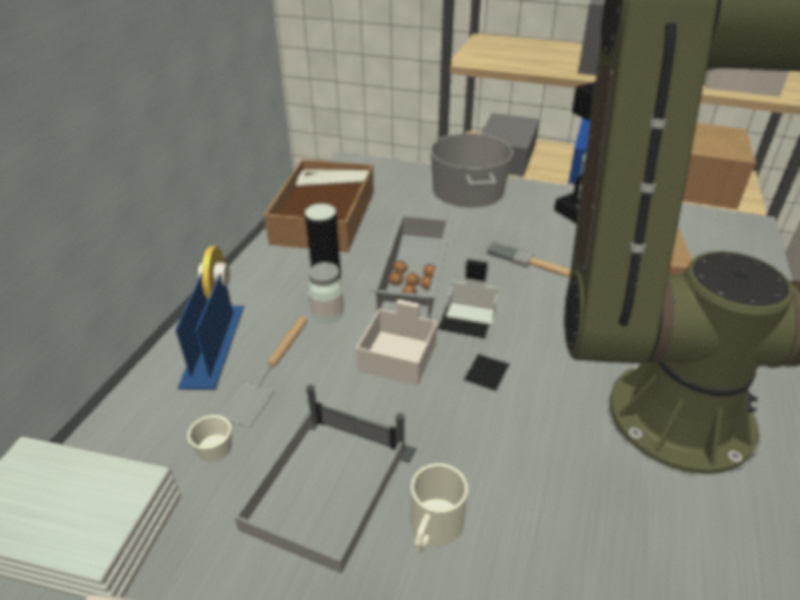

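```bash
cat > h.py <<'E'
from cell import *
import cv2,numpy as np
def K(m):
    f=192/np.tan(np.radians(m["vfov"]/2));return np.array([[f,0,m["cx"]],[0,f,m["cy"]],[0,0,1.]]),np.array([m["k1"],0,0,0.])
def ray(m,px,z):
    "pixels -> world points on plane height z"
    k,d=K(m);u=cv2.undistortPoints(np.float64(px).reshape(-1,1,2),k,d)[:,0]
    R,t=np.array(m["R"]),np.array(m["t"]);C=-R.T@t
    w=np.c_[u,np.ones(len(u))]@R
    return C+w*((z-C[2])/w[:,2])[:,None]
def proj(m,P):
    k,d=K(m);return cv2.projectPoints(np.float64(P).reshape(-1,1,3),cv2.Rodrigues(np.array(m["R"]))[0],np.float64(m["t"]),k,d)[0][:,0]
def snap(n):
    m=camera_model(n);return m,np.ascontiguousarray(camera(n)[:,:,::-1])
def blobs(mask,amin=20):
    cs,_=cv2.findContours(mask.astype(np.uint8),cv2.RETR_EXTERNAL,cv2.CHAIN_APPROX_NONE)
    return sorted([c for c in cs if cv2.contourArea(c)>amin],key=cv2.contourArea,reverse=True)
E
python3 - <<'E'
from h import *
print([n for n in dir() if n[0]!='_'])
im=np.load("pics/top0.npy")[:,:,::-1];m=camera_model("top")
print("C",-np.array(m["R"]).T@m["t"])
h=cv2.cvtColor(im,cv2.COLOR_BGR2HSV)
wal=(h[:,:,0]<15)&(h[:,:,1]>130)&(h[:,:,2]>70); wal[:,:290]=0; wal[:,360:]=0; wal[:150]=0; wal[215:]=0
for c in blobs(wal,15):
    M=cv2.moments(c);p=[M['m10']/M['m00'],M['m01']/M['m00']];print("wal",np.round(p,1),cv2.contourArea(c),ray(m,[p],20)[0].round(1))
dark=im.max(2)<45; dark[:,:220]=0;dark[:,340:]=0;dark[:205]=0;dark[290:]=0
for c in blobs(dark,40):
    r=cv2.minAreaRect(c);b=cv2.boxPoints(r);print("dark",r,ray(m,b,4).round(1).tolist())
white=(im.min(2)>185);white[:,:210]=0;white[:,330:]=0;white[:160]=0;white[270:]=0
for c in blobs(white,40):
    r=cv2.minAreaRect(c);b=cv2.boxPoints(r);print("white",np.round(b,1).tolist(),ray(m,b,60).round(1).tolist())
cv2.imwrite("pics/crop0.png",cv2.resize(im[145:265,205:405],(800,480),interpolation=cv2.INTER_CUBIC))
E
```

```text
['K', 'Unreachable', 'blobs', 'camera', 'camera_model', 'cv2', 'np', 'proj', 'ray', 'read_state', 'sign_off', 'snap']
C [ 455.85317439  -24.10489998 1126.46571254]
wal [322.8 170.9] 72.0 [ 599.1 -198.    20. ]
wal [310.  185.7] 71.5 [ 557.8 -163.5   20. ]
wal [339.  169.7] 70.5 [ 603.8 -242.5   20. ]
wal [325.3 196.5] 69.0 [ 529.4 -205.7   20. ]
wal [325.7 183.7] 68.5 [ 564.4 -206.1   20. ]
wal [341.6 194.7] 67.5 [ 535.6 -250.3   20. ]
dark ((301.4999694824219, 234.5), (40.99999237060547, 34.99999237060547), -0.0) [[375.5, -89.9, 4.0], [470.8, -87.5, 4.0], [473.8, -200.1, 4.0], [378.3, -202.0, 4.0]]
dark ((247.09458923339844, 260.4324035644531), (27.94782829284668, 23.18025779724121), 9.462322235107422) [[324.0, 43.7, 4.0], [386.3, 35.3, 4.0], [376.1, -40.2, 4.0], [313.8, -31.6, 4.0]]
white [[222.39999389648438, 218.1999969482422], [223.6999969482422, 176.60000610351562], [264.29998779296875, 177.89999389648438], [263.0, 219.5]] [[462.5, 68.0, 60.0], [571.4, 68.5, 60.0], [571.1, -38.0, 60.0], [462.3, -37.6, 60.0]]
```

View pics/crop0.png

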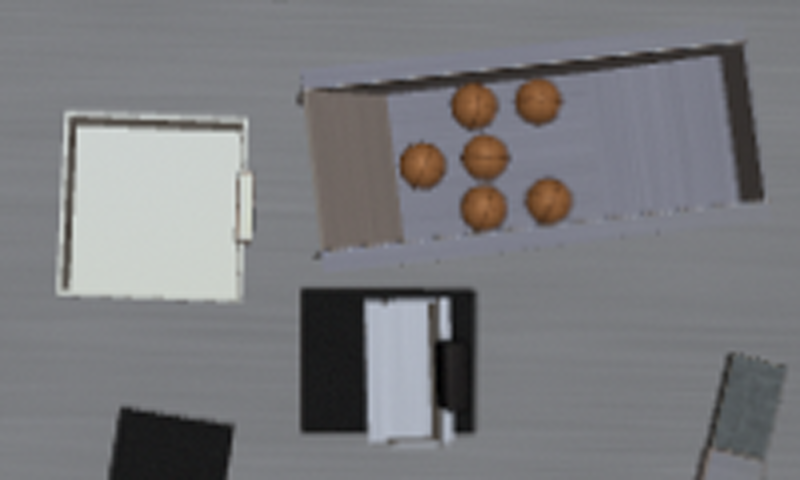

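```bash
python3 - <<'E'
from h import *
m=camera_model("top")
def cr(p,z): return ray(m,(np.array(p,float)+.5)/4-.5+np.array([205,145]),z)
b=cr([(300,93),(318,256),(763,200),(745,42)],75);print("bin",b.round(1).tolist(),[np.linalg.norm(b[i]-b[(i+1)%4]).round(1) for i in range(4)])
print("scoop grip top",cr([(438,341),(467,341),(467,412),(438,412)],121).round(1).tolist())
print("scoop lip",cr([(366,298),(370,443)],6).round(1).tolist())
print("mat",cr([(302,290),(475,290),(475,433),(302,433)],4).round(1).tolist())
print("tub",cr([(66,112),(249,117),(242,300),(57,296)],60).round(1).tolist())
print("plate",cr([(238,170),(252,170),(250,243),(236,241)],90).round(1).tolist())
s=0.64
def f(p,z): return ray(m,(np.array(p,float)+.5)*s-.5,z).round(1).tolist()
print("posts",f([(268,254),(258,353)],90)); print("rails",f([(147,245),(135,335)],35))
print("cup top",f([(511,153)],170),"jar",f([(432,194)],110),"mug",f([(183,401)],90),"ramekin",f([(212,177)],45),"spat",f([(252,168),(405,188)],5),"brush",f([(615,366),(590,478)],10))
E
```

```text
bin [[596.7, -76.9, 75.0], [491.6, -91.0, 75.0], [535.7, -381.2, 75.0], [639.5, -369.3, 75.0]] [np.float64(106.1), np.float64(293.6), np.float64(104.5), np.float64(295.6)]
scoop grip top [[439.9, -163.0, 121.0], [440.4, -180.8, 121.0], [397.0, -181.7, 121.0], [396.6, -163.9, 121.0]]
scoop lip [[466.1, -128.9, 6.0], [367.6, -133.9, 6.0]]
mat [[470.4, -85.1, 4.0], [473.6, -203.9, 4.0], [376.0, -205.9, 4.0], [373.1, -87.6, 4.0]]
tub [[581.8, 75.6, 60.0], [581.9, -44.5, 60.0], [462.1, -43.2, 60.0], [461.2, 77.2, 60.0]]
plate [[544.2, -37.9, 90.0], [544.5, -46.8, 90.0], [498.1, -46.7, 90.0], [499.1, -37.9, 90.0]]
posts [[601.2, 202.1, 90.0], [438.6, 211.1, 90.0]]
rails [[619.7, 431.2, 35.0], [461.1, 442.9, 35.0]]
cup top [[758.0, -182.3, 170.0]] jar [[703.9, -64.1, 110.0]] mug [[356.1, 332.3, 90.0]] ramekin [[741.1, 318.3, 45.0]] spat [[769.6, 258.3, 5.0], [739.1, -19.7, 5.0]] brush [[431.7, -398.4, 10.0], [235.4, -357.0, 10.0]]
```

Call:
carry_out --slide '[[0.3,0.6,0.1],[0.6,1.0,0.1],[0.6,1.0,0.1],[0.6,1.0,0.1],[0.6,1.0,0.1],[0.6,1.0,0.1],[0.6,1.0,0.1],[0.6,1.0,0.1],[0.6,1.0,0.1],[0.6,1.0,0.1]]' --dr '[[0,0,0],[0,0,0],[0,0,0],[0,0,0],[0,0,0],[0,0,0],[0,0,0],[0,0,0],[0,0,0],[0,0,0]]' --gripper '[100,100,100,100,100,100,100,100,100,100]'

```text
clock: 0.93
eef_pos: [313.9, -275.2, 327.5]
eef_rot: [-3.142, 0.0, 0.303]
wrist_force: [-0.4, -0.5, -0.2]
finger_gap: 94.1
finger_force: 0.0
```

Call:
carry_out --slide '[[0.14,0.14,0],[0.28,0.28,0],[0.418,0.412,0],[0.418,0.412,0],[0.418,0.412,0]]' --dr '[[0,0,-0.02],[0,0,-0.0434],[0,0,-0.0434],[0,0,-0.0434],[0,0,-0.0434]]' --gripper '[100,100,100,100,100]'

```text
clock: 1.35
eef_pos: [420.9, -170.0, 327.1]
eef_rot: [-3.141, 0.0, 0.031]
wrist_force: [0.2, 0.0, -0.9]
finger_gap: 94.0
finger_force: 0.0
```

```bash
python3 - <<'E'
from h import *
s=read_state();print(s['joints'].round(3),s['eef_pos'].round(1),s['eef_rot'].round(3))
m,im=snap("wrist");print(m)
np.save("pics/w1.npy",im)
print(proj(m,[[418.5,-172.3,121],[418.5,-172.3,4],[566,-234,75]]).round(0))
cv2.imwrite("pics/w1.png",im)
E
```

```text
[-4.650e-01  6.400e-02  1.742e+00  1.000e-03  1.336e+00  1.074e+00] [ 420.9 -170.   327.1] [-3.141  0.     0.031]
{'vfov': 66.51933866769812, 'cx': 254.37540368861912, 'cy': 194.12847249595612, 'k1': -0.06313454061126708, 'R': array([[ 0.03020521, -0.99954301, -0.00119372],
       [-0.96198587, -0.02939453,  0.27151272],
       [-0.27142373, -0.00705276, -0.96243411]]), 't': array([-181.76189256,  364.50899853,  528.00962108])}
[[257. 194.]
 [257. 171.]
 [320.  50.]]
```

View pics/w1.png

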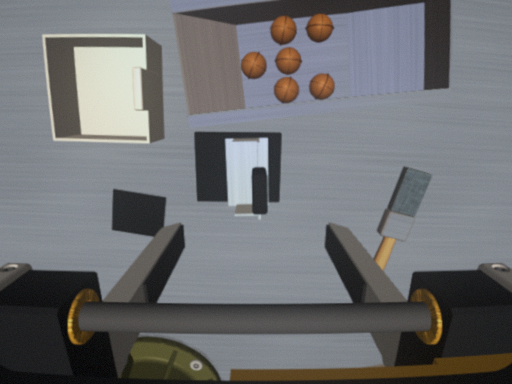

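```bash
python3 - <<'E'
from h import *
im=np.load("pics/w1.npy");m=camera_model("wrist")
d=(im.max(2)<50);d[:,:240]=0;d[:,275:]=0;d[:160]=0;d[225:]=0
cv2.imwrite("pics/t.png",cv2.resize(im[120:230,180:300],None,fx=5,fy=5,interpolation=cv2.INTER_CUBIC))
for p in range(164,220,4): 
    print(p,im[p,246:274].max(1).tolist())
print(ray(m,[(252,170),(267,170),(267,212),(252,212)],121).round(1))
print(ray(m,[(225.5,139),(227,205)],6.5).round(1), ray(m,[(195,133),(280,133),(281,202),(196,202)],4).round(1))
E
```

```text
164 [220, 220, 219, 218, 218, 221, 219, 218, 219, 217, 213, 205, 213, 219, 219, 216, 217, 219, 221, 224, 219, 195, 109, 56, 50, 54, 56, 54]
168 [218, 217, 216, 220, 217, 208, 156, 103, 74, 62, 57, 57, 60, 59, 59, 52, 54, 62, 88, 147, 205, 193, 117, 61, 50, 50, 56, 52]
172 [217, 217, 215, 213, 210, 180, 95, 46, 47, 47, 47, 48, 44, 45, 47, 48, 44, 48, 43, 69, 138, 179, 118, 62, 52, 52, 54, 50]
176 [217, 216, 217, 214, 202, 149, 78, 47, 53, 52, 51, 56, 54, 51, 49, 52, 52, 50, 50, 49, 81, 124, 100, 67, 52, 51, 53, 53]
180 [213, 216, 216, 213, 204, 161, 82, 47, 53, 53, 52, 55, 54, 51, 49, 51, 51, 51, 49, 52, 76, 110, 100, 61, 52, 55, 53, 53]
184 [213, 215, 216, 211, 207, 174, 89, 48, 54, 54, 53, 54, 53, 53, 50, 53, 47, 47, 52, 53, 72, 101, 96, 60, 53, 53, 52, 48]
188 [212, 213, 214, 209, 208, 178, 95, 46, 47, 51, 49, 51, 52, 50, 56, 51, 53, 50, 48, 51, 72, 106, 101, 62, 54, 50, 49, 53]
192 [208, 214, 212, 210, 209, 185, 99, 47, 50, 48, 55, 50, 51, 52, 51, 51, 49, 50, 49, 45, 68, 99, 99, 68, 50, 50, 51, 53]
196 [206, 212, 211, 209, 206, 191, 106, 47, 44, 52, 47, 50, 50, 51, 49, 52, 49, 51,
[... 243 characters left out ...]
8, 50, 50, 46, 64, 118, 160, 157, 152, 151, 154, 151]
208 [117, 117, 116, 120, 115, 109, 71, 50, 52, 45, 49, 50, 53, 50, 49, 50, 46, 50, 48, 48, 54, 96, 146, 157, 155, 151, 155, 153]
212 [118, 122, 119, 122, 124, 119, 97, 67, 45, 46, 48, 48, 46, 50, 48, 49, 49, 49, 46, 52, 71, 112, 144, 147, 149, 149, 153, 152]
216 [160, 162, 161, 161, 162, 159, 159, 160, 158, 156, 157, 161, 182, 198, 190, 159, 151, 151, 151, 146, 152, 152, 150, 148, 151, 149, 148, 149]
[[ 441.6 -167.8  121. ]
 [ 442.1 -182.8  121. ]
 [ 397.8 -184.7  121. ]
 [ 397.3 -169.1  121. ]]
[[ 460.9 -130.2    6.5]
 [ 366.7 -132.9    6.5]] [[ 467.7  -88.3    4. ]
 [ 471.1 -204.1    4. ]
 [ 372.9 -210.8    4. ]
 [ 369.1  -87.5    4. ]]
```

View pics/t.png

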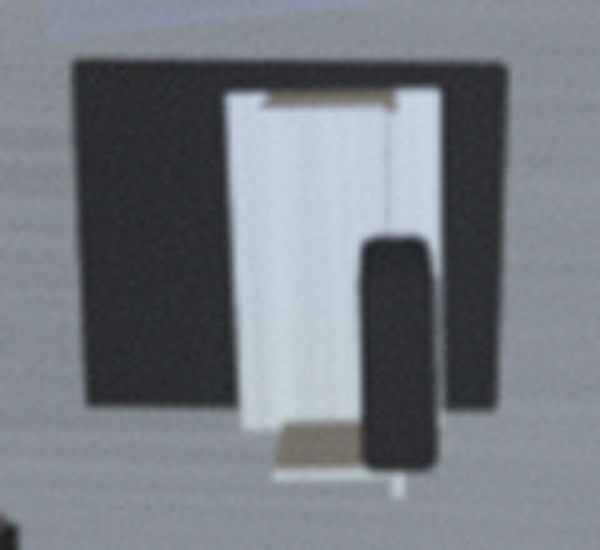

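Call:
carry_out --slide '[[0.0,0.0,0.0],[0,-0.012,-0.2],[0,-0.012,-0.35],[0,-0.012,-0.45],[0,-0.012,-0.5],[0,-0.012,-0.52],[0,-0.012,-0.52]]' --dr '[[0,0,0],[0,0,0],[0,0,0],[0,0,0],[0,0,0],[0,0,0],[0,0,0]]' --gripper '[100,100,100,100,100,100,100]'

```text
clock: 1.98
eef_pos: [417.6, -176.3, 197.0]
eef_rot: [-3.141, 0.002, 0.028]
wrist_force: [-0.3, -0.2, 0.8]
finger_gap: 94.2
finger_force: 0.0
```

Call:
carry_out --slide '[[0.004,0,-0.05],[0.004,0,-0.078],[0.004,0,-0.078],[0.004,0,-0.078],[0.004,0,-0.078],[0.004,0,-0.078],[0.004,0,-0.078],[0.004,0,-0.078],[0.004,0,-0.078],[0.004,0,-0.078]]' --dr '[[0,0,0],[0,0,0],[0,0,0],[0,0,0],[0,0,0],[0,0,0],[0,0,0],[0,0,0],[0,0,0],[0,0,0]]' --gripper '[100,100,50,30,15,0,0,0,0,0]' --newtons 60

```text
clock: 2.82
eef_pos: [419.5, -174.9, 178.2]
eef_rot: [3.142, 0.0, 0.03]
wrist_force: [0.3, 0.1, -0.7]
finger_gap: 44.3
finger_force: 0.0
```

Call:
carry_out --slide '[[0,0,0],[0,0,0],[0,0,0],[0,0,0],[0,0,0],[0,0,0],[0,0,0],[0,0,0]]' --dr '[[0,0,0],[0,0,0],[0,0,0],[0,0,0],[0,0,0],[0,0,0],[0,0,0],[0,0,0]]' --gripper '[0,0,0,0,0,0,0,0]'

```text
clock: 3.48
eef_pos: [419.5, -174.9, 178.1]
eef_rot: [-3.142, 0.0, 0.03]
wrist_force: [0.2, -0.1, -0.6]
finger_gap: 16.0
finger_force: 59.9
```

Call:
carry_out --slide '[[0,0,0.1],[0,0,0.25],[0,0,0.4],[0,0,0.5],[0,0,0.5]]' --dr '[[0,0,0],[0,0,0],[0,0,0],[0,0,0],[0,0,0]]' --gripper '[0,0,0,0,0]'

```text
clock: 3.9
eef_pos: [420.4, -175.4, 308.1]
eef_rot: [3.138, -0.007, 0.03]
wrist_force: [0.6, 0.0, -0.7]
finger_gap: 15.5
finger_force: 59.9
```

```bash
cat >> h.py <<'E'
W1=dict(vfov=66.51933866769812,cx=254.37540368861912,cy=194.12847249595612,k1=-0.06313454061126708,R=np.array([[0.03020521,-0.99954301,-0.00119372],[-0.96198587,-0.02939453,0.27151272],[-0.27142373,-0.00705276,-0.96243411]]),t=np.array([-181.76189256,364.50899853,528.00962108]))
E
python3 - <<'E'
from h import *
s=read_state();print(s['eef_pos'].round(1),s['wrist_force'])
im=np.load("pics/w1.npy")
cv2.imwrite("pics/t2.png",cv2.resize(im[0:140,160:460],(800,373),interpolation=cv2.INTER_CUBIC))
E
```

```text
[ 420.4 -175.4  308.1] [ 0.58020271  0.04912263 -0.66407158]
```

View pics/t2.png

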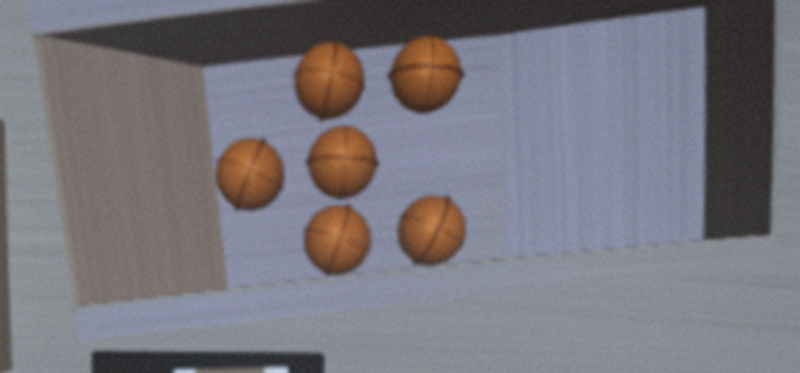

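```bash
python3 - <<'E'
from h import *
def cr(p,z): return ray(W1,(np.array(p,float)+.5)/2.6667-.5+np.array([160,0]),z)[:,:2]
A=cr([(78,305),(772,234),(35,35)],75);F=cr([(205,66),(512,35),(706,8)],4);
a=np.radians(98.5);u=np.array([np.cos(a),np.sin(a)]);v=np.array([-u[1],u[0]]);o=np.array([566.6,-234.6])
for n,P in(("rim",A),("floor",F)): print(n,P.round(1).tolist(),[((p-o)@u).round(1).item() for p in P],[((p-o)@v).round(1).item() for p in P])
d=A[0]-A[1];print(np.degrees(np.arctan2(d[1],d[0])))
W=cr([(329,79),(426,74),(250,174),(342,161),(337,240),(432,230)],20);print([((p-o)@u).round(1).item() for p in W],[((p-o)@v).round(1).item() for p in W])
E
```

```text
rim [[495.3, -94.4], [535.3, -382.8], [597.9, -79.3]] [149.2, -142.0, 149.0] [49.8, 52.9, -53.9]
floor [[606.6, -141.1], [626.1, -285.5], [644.5, -378.6]] [86.6, -59.1, -153.9] [-53.4, -51.3, -55.7]
97.90255130754791
[30.9, -13.4, 71.5, 28.3, 34.0, -11.3] [-37.0, -34.3, -0.3, -1.1, 33.8, 34.3]
```

```bash
cat >> h.py <<'E'
from scipy.spatial.transform import Rotation as Ro
BO,BY=np.array([567.4,-234.5]),98.3      # bin origin, yaw
TO=np.array([521.8,16.3])                # tub centre
HT=174.1
def lip2tcp(lip,yaw,p,tz=0):
    "lip world xyz, scoop heading deg, pitch deg (+ lip down) -> TCP pos, rot"
    S=Ro.from_euler('z',yaw,degrees=True)*Ro.from_euler('y',p,degrees=True)
    return np.array(lip)+S.apply([-44.5,0,HT]), S*Ro.from_euler('ZX',[-90,180],degrees=True)
def binlip(x,z,p,y=0,dyaw=0):
    a=np.radians(BY);u=np.array([np.cos(a),np.sin(a)]);v=np.array([-u[1],u[0]])
    q=BO+x*u+y*v;return lip2tcp([*q,z],BY+dyaw,p)
def tcp(pos,yaw): return np.array(pos,float),Ro.from_euler('xyz',[np.pi,0,yaw])
def plan(ts,cur=None):
    "scaled rows from the commanded pose; stores the last as commanded"
    if cur is None: d=np.load("cmd.npy");cur=(d[:3],Ro.from_quat(d[3:]))
    sl,dr=[],[]
    for P,R in ts:
        sl.append(((P-cur[0])/250).round(3).tolist());dr.append(((R*cur[1].inv()).as_rotvec()/(2*np.pi)).round(4).tolist())
    print('"slide":',sl,'\n"dr":',dr)
    np.save("cmd.npy",np.r_[cur[0]+np.array(sl[-1])*250,(Ro.from_rotvec(np.array(dr[-1])*2*np.pi)*cur[1]).as_quat()])
def now(): s=read_state();return s['eef_pos'],Ro.from_euler('xyz',s['eef_rot'])
E
python3 - <<'E'
from h import *
c=tcp([419.5,-175,303.1],.030)
h=binlip(-35,115,8);print(h[0])
plan([h]*1,c)
plan([binlip(-35,z,8) for z in(85,55,30,15,8,6)])
plan([binlip(x,5.2,p) for x,p in((-27,8),(-17,7),(-7,6),(3,5),(13,4),(23,3),(33,3),(43,3),(53,3),(61,3))])
E
```

```text
[ 575.31604543 -288.76251901  293.59887376]
"slide": [[0.623, -0.455, -0.038]] 
"dr": [[-0.0221, -0.0019, 0.0183]]
"slide": [[0.0, -0.0, -0.12], [0.0, -0.0, -0.24], [0.0, -0.0, -0.34], [0.0, -0.0, -0.4], [0.0, -0.0, -0.428], [0.0, -0.0, -0.436]] 
"dr": [[-0.0, -0.0, -0.0], [-0.0, -0.0, -0.0], [-0.0, -0.0, -0.0], [-0.0, -0.0, -0.0], [-0.0, -0.0, -0.0], [-0.0, -0.0, -0.0]]
"slide": [[-0.004, 0.032, -0.003], [-0.008, 0.059, -0.005], [-0.012, 0.086, -0.006], [-0.016, 0.113, -0.008], [-0.02, 0.141, -0.01], [-0.024, 0.168, -0.013], [-0.03, 0.208, -0.013], [-0.036, 0.247, -0.013], [-0.042, 0.287, -0.013], [-0.046, 0.319, -0.013]] 
"dr": [[-0.0, -0.0, -0.0], [0.0027, 0.0004, -0.0], [0.0055, 0.0008, -0.0], [0.0082, 0.0012, -0.0], [0.0109, 0.0016, -0.0], [0.0137, 0.002, -0.0], [0.0137, 0.002, -0.0], [0.0137, 0.002, -0.0], [0.0137, 0.002, -0.0], [0.0137, 0.002, -0.0]]
```

Call:
carry_out --slide '[[0.1,-0.08,0],[0.25,-0.18,0],[0.4,-0.3,0],[0.55,-0.4,-0.02],[0.623,-0.455,-0.038],[0.623,-0.455,-0.038],[0.623,-0.455,-0.038],[0.623,-0.455,-0.038],[0.623,-0.455,-0.038]]' --dr '[[0,0,0.005],[-0.005,0,0.01],[-0.01,0,0.015],[-0.0221,-0.0019,0.0183],[-0.0221,-0.0019,0.0183],[-0.0221,-0.0019,0.0183],[-0.0221,-0.0019,0.0183],[-0.0221,-0.0019,0.0183],[-0.0221,-0.0019,0.0183]]' --gripper '[0,0,0,0,0,0,0,0,0]'

```text
clock: 4.65
eef_pos: [574.7, -288.3, 294.0]
eef_rot: [3.002, -0.0, 0.145]
wrist_force: [-0.2, 0.5, -2.1]
finger_gap: 15.8
finger_force: 59.9
```

```bash
python3 - <<'E'
from h import *
s=read_state();print(s['joints'].round(3),s['eef_pos'].round(1),s['finger_gap'])
for n in("top","side"):
    m,im=snap(n);np.save(f"pics/{n}1.npy",im)
    P=proj(m,[[*BO,75]])[0].astype(int);print(P)
    c=im[max(0,P[1]-65):P[1]+65,max(0,P[0]-85):P[0]+85]
    if n=="top":A=c
    else:B=c
a=cv2.resize(A,(800,600),interpolation=cv2.INTER_CUBIC)[:,:];b=cv2.resize(B,(800,600),interpolation=cv2.INTER_CUBIC)
cv2.imwrite("pics/d1.png",cv2.resize(np.hstack([a,b]),(800,300)))
E
```

```text
[-0.492  0.487  1.288 -0.117  1.286  0.962] [ 574.7 -288.3  294. ] 15.761656499238008
[340 180]
[264 160]
```

View pics/d1.png

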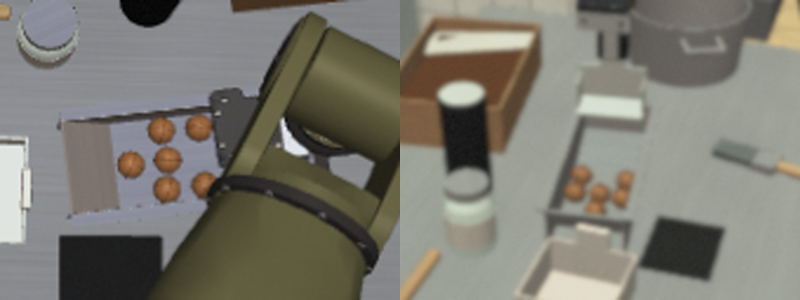

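Call:
carry_out --slide '[[0,0,-0.06],[0,0,-0.12],[0,0,-0.18],[0,0,-0.24],[0,0,-0.3],[0,0,-0.36],[0,0,-0.4],[0,0,-0.42],[0,0,-0.436],[0,0,-0.436]]' --dr '[[0,0,0],[0,0,0],[0,0,0],[0,0,0],[0,0,0],[0,0,0],[0,0,0],[0,0,0],[0,0,0],[0,0,0]]' --gripper '[0,0,0,0,0,0,0,0,0,0]'

```text
clock: 5.58
eef_pos: [575.2, -288.6, 184.7]
eef_rot: [3.002, 0.0, 0.145]
wrist_force: [-0.5, 0.6, -1.3]
finger_gap: 15.4
finger_force: 59.9
```

Call:
carry_out --slide '[[-0.004,0.032,-0.003],[-0.008,0.059,-0.005],[-0.012,0.086,-0.006],[-0.016,0.113,-0.008],[-0.02,0.141,-0.01],[-0.024,0.168,-0.013],[-0.03,0.208,-0.013],[-0.036,0.247,-0.013],[-0.042,0.287,-0.013],[-0.046,0.319,-0.013]]' --dr '[[0,0,0],[0.0027,0.0004,0],[0.0055,0.0008,0],[0.0082,0.0012,0],[0.0109,0.0016,0],[0.0137,0.002,0],[0.0137,0.002,0],[0.0137,0.002,0],[0.0137,0.002,0],[0.0137,0.002,0]]' --gripper '[0,0,0,0,0,0,0,0,0,0]'

```text
clock: 6.42
eef_pos: [563.6, -207.7, 181.4]
eef_rot: [3.089, 0.0, 0.146]
wrist_force: [-0.4, -2.2, -1.3]
finger_gap: 15.6
finger_force: 59.9
```

```bash
python3 - <<'E'
from h import *
s=read_state();print(s['eef_pos'].round(1),s['wrist_force'].round(1),np.load("cmd.npy")[:3])
plan([binlip(x,5.2,p) for x,p in((67,3),(73,2),(78,1),(82,0),(85,0),(87,0),(87,0))])
plan([binlip(x,z,p) for x,z,p in((88,5.5,-1),(90.5,9,-4),(94,13,-8),(97,17,-12),(100.5,21,-16),(104,25.5,-20),(107,30,-24),(108,34,-27),(108,40,-27),(108,50,-27))])
E
```

```text
[ 563.6 -207.7  181.4] [-0.4 -2.2 -1.3] [ 563.75 -209.    181.35]
"slide": [[-0.004, 0.023, 0.0], [-0.005, 0.035, -0.002], [-0.007, 0.043, -0.005], [-0.007, 0.046, -0.008], [-0.009, 0.058, -0.008], [-0.01, 0.066, -0.008], [-0.01, 0.066, -0.008]] 
"dr": [[-0.0, -0.0, -0.0], [0.0027, 0.0004, -0.0], [0.0055, 0.0008, -0.0], [0.0082, 0.0012, -0.0001], [0.0082, 0.0012, -0.0001], [0.0082, 0.0012, -0.0001], [0.0082, 0.0012, -0.0001]]
"slide": [[0.001, -0.008, -0.002], [0.005, -0.034, 0.001], [0.01, -0.066, -0.001], [0.015, -0.1, -0.005], [0.019, -0.129, -0.013], [0.023, -0.158, -0.022], [0.027, -0.186, -0.034], [0.031, -0.21, -0.042], [0.031, -0.21, -0.018], [0.031, -0.21, 0.022]] 
"dr": [[0.0028, 0.0004, 0.0], [0.011, 0.0016, 0.0], [0.022, 0.0032, 0.0], [0.033, 0.0048, 0.0], [0.044, 0.0064, 0.0], [0.055, 0.008, 0.0], [0.066, 0.0096, 0.0], [0.0743, 0.0108, 0.0], [0.0743, 0.0108, 0.0], [0.0743, 0.0108, 0.0]]
```

Call:
carry_out --slide '[[-0.004,0.023,0],[-0.005,0.035,-0.002],[-0.007,0.043,-0.005],[-0.007,0.046,-0.008],[-0.009,0.058,-0.008],[-0.01,0.066,-0.008],[-0.01,0.066,-0.008]]' --dr '[[0,0,0],[0.0027,0.0004,0],[0.0055,0.0008,0],[0.0082,0.0012,-0.0001],[0.0082,0.0012,-0.0001],[0.0082,0.0012,-0.0001],[0.0082,0.0012,-0.0001]]' --gripper '[0,0,0,0,0,0,0]'

```text
clock: 7.0
eef_pos: [561.1, -192.5, 179.3]
eef_rot: [3.141, 0.001, 0.144]
wrist_force: [-0.6, -3.0, -1.6]
finger_gap: 15.7
finger_force: 59.9
```

Call:
carry_out --slide '[[0.001,-0.008,-0.002],[0.005,-0.034,0.001],[0.01,-0.066,-0.001],[0.015,-0.1,-0.005],[0.019,-0.129,-0.013],[0.023,-0.158,-0.022],[0.027,-0.186,-0.034],[0.031,-0.21,-0.042],[0.031,-0.21,-0.018],[0.031,-0.21,0.022]]' --dr '[[0.0028,0.0004,0],[0.011,0.0016,0],[0.022,0.0032,0],[0.033,0.0048,0],[0.044,0.0064,0],[0.055,0.008,0],[0.066,0.0096,0],[0.0743,0.0108,0],[0.0743,0.0108,0],[0.0743,0.0108,0]]' --gripper '[0,0,0,0,0,0,0,0,0,0]'

```text
clock: 7.83
eef_pos: [568.7, -245.2, 184.0]
eef_rot: [-2.669, 0.002, 0.144]
wrist_force: [-0.2, 0.4, -2.0]
finger_gap: 15.6
finger_force: 59.9
```

```bash
python3 - <<'E'
from h import *
s=read_state();print(s['joints'].round(3),s['eef_pos'].round(1),s['wrist_force'].round(1),np.load("cmd.npy")[:3])
for n in("top","side"):
    m,im=snap(n)
    P=proj(m,[[*BO,75]])[0].astype(int)
    c=im[max(0,P[1]-65):P[1]+65,max(0,P[0]-100):P[0]+70]
    if n=="top":A=c
    else:B=c
a,b=[cv2.resize(x,(400,300),interpolation=cv2.INTER_CUBIC) for x in(A,B)]
cv2.imwrite("pics/d2.png",np.hstack([a,b]))
E
```

```text
[-0.563  0.681  1.29   0.353  1.496  0.779] [ 568.7 -245.2  184. ] [-0.2  0.4 -2. ] [ 569.   -245.    184.85]
```

View pics/d2.png

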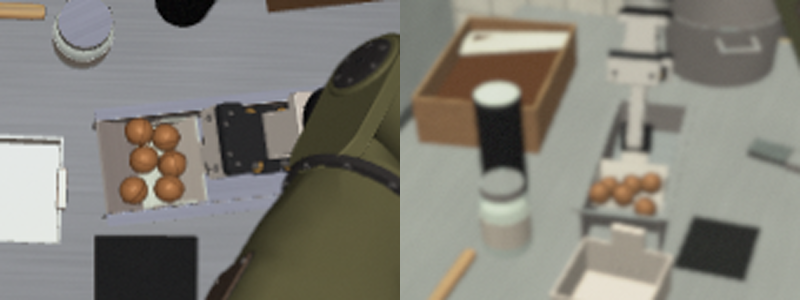

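Call:
carry_out --slide '[[0,0,0.04],[0,0,0.1],[0,0,0.17],[0,0,0.24],[0,0,0.31],[0,0,0.38],[0,0,0.44],[0,0,0.48],[0,0,0.48],[0,0,0.48]]' --dr '[[0,0,0],[0,0,0],[0,0,0],[0,0,0],[0,0,0],[0,0,0],[0,0,0],[0,0,0],[0,0,0],[0,0,0]]' --gripper '[0,0,0,0,0,0,0,0,0,0]'

```text
clock: 8.77
eef_pos: [569.0, -244.6, 305.1]
eef_rot: [-2.671, -0.0, 0.145]
wrist_force: [-0.1, 0.1, -4.0]
finger_gap: 15.7
finger_force: 59.9
```

```bash
python3 - <<'E'
from h import *
s=read_state();print(s['joints'].round(3),s['eef_pos'].round(1),s['wrist_force'].round(1))
d=np.load("cmd.npy");d[2]+=120;np.save("cmd.npy",d)
for n in("top","side"):
    m,im=snap(n)
    P=proj(m,[[*BO,75]])[0].astype(int)
    c=im[max(0,P[1]-80):P[1]+50,max(0,P[0]-100):P[0]+70]
    if n=="top":A=c
    else:B=c
a,b=[cv2.resize(x,(400,300),interpolation=cv2.INTER_CUBIC) for x in(A,B)]
cv2.imwrite("pics/d3.png",np.hstack([a,b]))
E
```

```text
[-0.562  0.571  1.175  0.356  1.706  0.856] [ 569.  -244.6  305.1] [-0.1  0.1 -4. ]
```

View pics/d3.png

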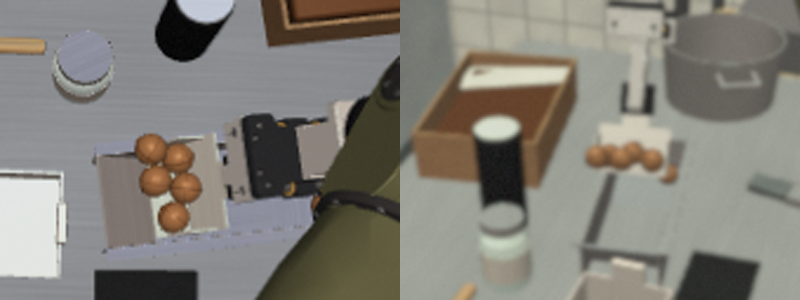

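```bash
cat >> h.py <<'E'
def wal(im):
    h=cv2.cvtColor(im,cv2.COLOR_BGR2HSV)
    return (h[:,:,0]<16)&(h[:,:,1]>110)&(h[:,:,2]>60)
E
python3 - <<'E'
from h import *
L={}
for n in("top","side","wrist"):
    m,im=snap(n);L[n]=m;np.save(f"pics/{n}3.npy",im)
    for c in blobs(wal(im),20):
        M=cv2.moments(c);p=[M['m10']/M['m00'],M['m01']/M['m00']]
        if cv2.contourArea(c)<2500: print(n,np.round(p,1),cv2.contourArea(c),cv2.boundingRect(c))
k=proj(L['side'],[binlip(108,170,-27)[0]]);a=lambda x,y,z:0
S=Ro.from_euler('z',BY,degrees=True)*Ro.from_euler('y',-27,degrees=True)
a=np.radians(BY);lip=np.array([*(BO+108*np.array([np.cos(a),np.sin(a)])),170.])
for q in((0,48,0),(0,-48,0),(-58,48,0),(-58,-48,0)): 
    X=lip+S.apply(q);print(q,X.round(0),[proj(L[n],[X])[0].round(0).tolist() for n in L])
E
```

```text
top [432.7 374.9] 1135.5 (379, 361, 92, 23)
top [311.  176.9] 613.0 (298, 159, 27, 42)
top [372.4 187.7] 23.0 (370, 184, 7, 10)
side [198.3 135.5] 1184.5 (171, 117, 62, 43)
side [455.3 114. ] 1121.5 (432, 90, 50, 42)
side [258.5 147.6] 175.5 (244, 143, 31, 10)
side [203.2 105.2] 24.5 (194, 104, 27, 3)
wrist [429.2 217.2] 623.5 (415, 204, 30, 28)
wrist [467.1  10.6] 601.0 (449, 0, 49, 21)
wrist [  2.4 251.6] 136.5 (0, 225, 8, 42)
(0, 48, 0) [ 504. -135.  170.] [[305.0, 202.0], [275.0, 156.0], [208.0, 249.0]]
(0, -48, 0) [ 599. -121.  170.] [[300.0, 162.0], [244.0, 153.0], [204.0, 148.0]]
(-58, 48, 0) [ 512. -186.  144.] [[325.0, 200.0], [277.0, 154.0], [269.0, 249.0]]
(-58, -48, 0) [ 607. -172.  144.] [[320.0, 161.0], [248.0, 151.0], [270.0, 148.0]]
```

```bash
python3 - <<'E'
from h import *
w,t,s=[camera_model(n) for n in("wrist","top","side")]
for z in (12,20,30,50,80): print(z,ray(w,[(429.2,217.2)],z).round(0)[0],ray(t,[(373,189)],z).round(0)[0],ray(s,[(279,153.5)],z).round(0)[0])
im=np.load("pics/wrist3.npy");cv2.imwrite("pics/w3.png",im)
E
```

```text
12 [ 544. -324.   12.] [ 554. -339.   12.] [ 558. -387.   12.]
20 [ 547. -323.   20.] [ 554. -337.   20.] [ 555. -375.   20.]
30 [ 550. -322.   30.] [ 553. -334.   30.] [ 551. -360.   30.]
50 [ 556. -319.   50.] [ 551. -329.   50.] [ 544. -330.   50.]
80 [ 564. -314.   80.] [ 548. -320.   80.] [ 532. -286.   80.]
```

View pics/w3.png

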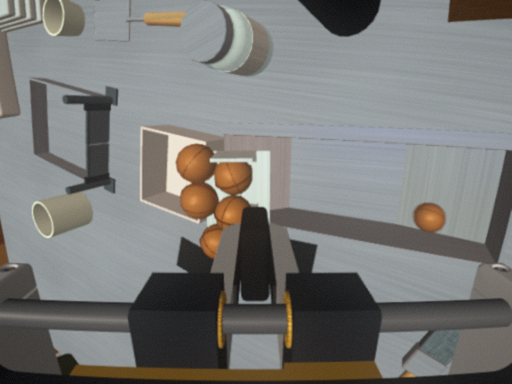

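```bash
python3 - <<'E'
from h import *
a=np.radians(BY);l0=np.array([*(BO+108*np.array([np.cos(a),np.sin(a)])),170.]);l1=np.array([557,TO[1],130.])
s=np.linspace(0,1,25)[1:];e=s*s*(3-2*s)
T=[lip2tcp(l0+(l1-l0)*x,BY+(180-BY)*x,-27+9*x) for x in e]
print(np.load("cmd.npy")[:3],lip2tcp(l0,BY,-27)[0])
plan(T[:9]);plan(T[9:17]);plan(T[17:])
E
```

```text
[ 569.   -245.    304.85] [ 568.94310086 -245.07757187  304.92165862]
"slide": [[0.003, 0.004, -0.0], [0.013, 0.015, -0.001], [0.029, 0.033, -0.003], [0.049, 0.058, -0.006], [0.073, 0.09, -0.009], [0.1, 0.129, -0.013], [0.129, 0.174, -0.018], [0.159, 0.225, -0.022], [0.189, 0.281, -0.027]] 
"dr": [[-0.0002, -0.0, 0.0012], [-0.0005, -0.0001, 0.0045], [-0.0011, -0.0002, 0.0098], [-0.0019, -0.0004, 0.0168], [-0.0028, -0.0007, 0.0255], [-0.0038, -0.001, 0.0355], [-0.005, -0.0015, 0.0467], [-0.0062, -0.0021, 0.0589], [-0.0075, -0.0029, 0.0718]]
"slide": [[0.028, 0.062, -0.006], [0.055, 0.127, -0.011], [0.079, 0.194, -0.017], [0.099, 0.264, -0.023], [0.116, 0.333, -0.029], [0.129, 0.401, -0.034], [0.139, 0.467, -0.04], [0.145, 0.529, -0.045]] 
"dr": [[-0.0012, -0.0009, 0.0136], [-0.0023, -0.0019, 0.0275], [-0.0034, -0.0031, 0.0417], [-0.0044, -0.0043, 0.0558], [-0.0053, -0.0056, 0.0698], [-0.006, -0.007, 0.0833], [-0.0067, -0.0084, 0.0963], [-0.0072, -0.0098, 0.1085]]
"slide": [[0.004, 0.057, -0.005], [0.006, 0.108, -0.009], [0.006, 0.151, -0.013], [0.005, 0.187, -0.016], [0.004, 0.213, -0.018], [0.003, 0.23, -0.02], [0.002, 0.235, -0.02]] 
"dr": [[-0.0003, -0.0012, 0.0112], [-0.0005, -0.0023, 0.0212], [-0.0006, -0.0032, 0.0298], [-0.0007, -0.004, 0.0369], [-0.0007, -0.0046, 0.0421], [-0.0007, -0.005, 0.0455], [-0.0007, -0.0051, 0.0466]]
```

Call:
carry_out --slide '[[0.003,0.004,0],[0.013,0.015,-0.001],[0.029,0.033,-0.003],[0.049,0.058,-0.006],[0.073,0.09,-0.009],[0.1,0.129,-0.013],[0.129,0.174,-0.018],[0.159,0.225,-0.022],[0.189,0.281,-0.027]]' --dr '[[-0.0002,0,0.0012],[-0.0005,-0.0001,0.0045],[-0.0011,-0.0002,0.0098],[-0.0019,-0.0004,0.0168],[-0.0028,-0.0007,0.0255],[-0.0038,-0.001,0.0355],[-0.005,-0.0015,0.0467],[-0.0062,-0.0021,0.0589],[-0.0075,-0.0029,0.0718]]' --gripper '[0,0,0,0,0,0,0,0,0]'

```text
clock: 9.77
eef_pos: [616.9, -173.8, 297.9]
eef_rot: [-2.72, 0.0, 0.602]
wrist_force: [-0.7, -1.2, -2.7]
finger_gap: 15.6
finger_force: 59.9
```

Call:
carry_out --slide '[[0.028,0.062,-0.006],[0.055,0.127,-0.011],[0.079,0.194,-0.017],[0.099,0.264,-0.023],[0.116,0.333,-0.029],[0.129,0.401,-0.034],[0.139,0.467,-0.04],[0.145,0.529,-0.045]]' --dr '[[-0.0012,-0.0009,0.0136],[-0.0023,-0.0019,0.0275],[-0.0034,-0.0031,0.0417],[-0.0044,-0.0043,0.0558],[-0.0053,-0.0056,0.0698],[-0.006,-0.007,0.0833],[-0.0067,-0.0084,0.0963],[-0.0072,-0.0098,0.1085]]' --gripper '[0,0,0,0,0,0,0,0]'

```text
clock: 10.43
eef_pos: [652.9, -40.7, 286.5]
eef_rot: [-2.795, 0.0, 1.285]
wrist_force: [-0.1, 0.1, -1.8]
finger_gap: 15.4
finger_force: 59.9
```

Call:
carry_out --slide '[[0.004,0.057,-0.005],[0.006,0.108,-0.009],[0.006,0.151,-0.013],[0.005,0.187,-0.016],[0.004,0.213,-0.018],[0.003,0.23,-0.02],[0.002,0.235,-0.02]]' --dr '[[-0.0003,-0.0012,0.0112],[-0.0005,-0.0023,0.0212],[-0.0006,-0.0032,0.0298],[-0.0007,-0.004,0.0369],[-0.0007,-0.0046,0.0421],[-0.0007,-0.005,0.0455],[-0.0007,-0.0051,0.0466]]' --gripper '[0,0,0,0,0,0,0]'

```text
clock: 11.02
eef_pos: [653.0, 17.2, 281.7]
eef_rot: [-2.827, -0.0, 1.573]
wrist_force: [-0.0, -0.8, -2.4]
finger_gap: 16.1
finger_force: 59.9
```

```bash
python3 - <<'E'
from h import *
s=read_state();print(s['joints'].round(3),s['eef_pos'].round(1),s['eef_rot'].round(3),s['wrist_force'].round(1),np.load("cmd.npy")[:3])
m,im=snap("top");P=proj(m,[[540,0,75]])[0].astype(int)
m2,im2=snap("side");Q=proj(m2,[[540,0,75]])[0].astype(int)
a,b=[cv2.resize(i[max(0,p[1]-65):p[1]+65,p[0]-85:p[0]+85],(400,300),interpolation=cv2.INTER_CUBIC) for i,p in((im,P),(im2,Q))]
cv2.imwrite("pics/d4.png",np.hstack([a,b]))
E
```

```text
[-0.027  0.685  1.025 -0.009  1.745 -0.03 ] [653.   17.2 281.7] [-2.827 -0.     1.573] [-0.  -0.8 -2.4] [653.    16.25 281.85]
```

View pics/d4.png

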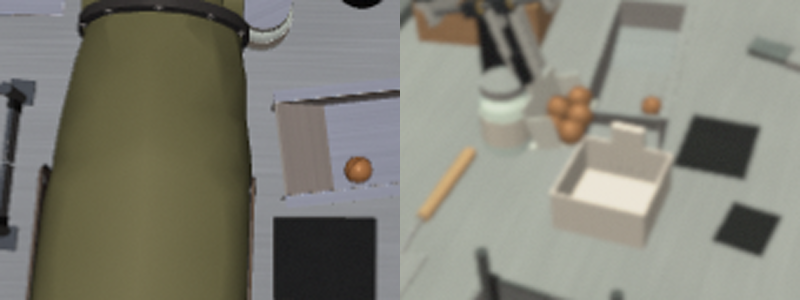

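```bash
cat >> h.py <<'E'
def tubshift(ref,im,box):
    x0,y0,x1,y1=box;t=cv2.cvtColor(ref,cv2.COLOR_BGR2GRAY)[y0:y1,x0:x1];g=cv2.cvtColor(im,cv2.COLOR_BGR2GRAY)[y0-30:y1+30,x0-30:x1+30]
    r=cv2.matchTemplate(g,t,cv2.TM_CCOEFF_NORMED);_,v,_,p=cv2.minMaxLoc(r);return v,p[0]-30,p[1]-30
E
python3 - <<'E'
from h import *
r=np.load("pics/side0.npy")[:,:,::-1].copy();m,im=snap("side")
X=TO
print(proj(m,[[461.8,-44,60],[461.8,76.3,60],[582,76.3,60],[582,-44,60],[461.8,76.3,0]]).round(0))
print(tubshift(r,im,(225,215,285,247)))
E
```

```text
[[279. 205.]
 [268. 232.]
 [227. 222.]
 [242. 197.]
 [267. 247.]]
(0.9980762600898743, 0, 0)
```

```bash
python3 - <<'E'
from h import *
L=lambda z,p:lip2tcp([557,TO[1],z],180,p)
plan([L(z,p) for z,p in((125,-18),(115,-18),(103,-17),(92,-16),(84,-14),(80,-11),(77,-8),(75,-5),(74,-2),(74,0))])
plan([L(73,p) for p in(3,6,9,12,15,18,21,24,27,30)])
plan([L(73,p) for p in(33,36,39,42,45,48,48,48,48,48)])
E
```

```text
"slide": [[0.0, 0.0, -0.02], [0.0, 0.0, -0.06], [-0.01, 0.0, -0.101], [-0.021, 0.0, -0.139], [-0.043, 0.0, -0.159], [-0.076, 0.0, -0.158], [-0.111, 0.0, -0.155], [-0.146, 0.0, -0.149], [-0.182, 0.0, -0.142], [-0.206, 0.0, -0.135]] 
"dr": [[-0.0, -0.0, 0.0], [-0.0, -0.0, 0.0], [-0.0, -0.0028, 0.0], [-0.0, -0.0056, 0.0], [-0.0, -0.0111, 0.0], [-0.0, -0.0195, 0.0], [-0.0, -0.0278, 0.0], [-0.0, -0.0361, 0.0], [-0.0, -0.0445, 0.0], [-0.0, -0.05, 0.0]]
"slide": [[-0.037, 0.0, 0.004], [-0.074, 0.0, 0.011], [-0.111, 0.0, 0.015], [-0.149, 0.0, 0.018], [-0.186, 0.0, 0.018], [-0.224, 0.0, 0.017], [-0.261, 0.0, 0.014], [-0.299, 0.0, 0.008], [-0.336, 0.0, 0.001], [-0.372, 0.0, -0.008]] 
"dr": [[-0.0, -0.0083, 0.0], [-0.0, -0.0167, 0.0], [-0.0, -0.025, 0.0], [-0.0, -0.0333, 0.0], [-0.0, -0.0417, -0.0], [-0.0, -0.05, -0.0], [-0.0, -0.0583, -0.0], [-0.0, -0.0667, -0.0], [-0.0, -0.075, -0.0], [-0.0, -0.0833, -0.0]]
"slide": [[-0.036, 0.0, -0.011], [-0.071, 0.0, -0.024], [-0.106, 0.0, -0.039], [-0.14, 0.0, -0.056], [-0.173, 0.0, -0.074], [-0.204, 0.0, -0.094], [-0.204, 0.0, -0.094], [-0.204, 0.0, -0.094], [-0.204, 0.0, -0.094], [-0.204, 0.0, -0.094]] 
"dr": [[-0.0, -0.0084, -0.0], [-0.0, -0.0167, -0.0], [-0.0, -0.025, -0.0], [-0.0, -0.0334, -0.0], [-0.0, -0.0417, -0.0], [-0.0, -0.05, -0.0], [-0.0, -0.05, -0.0], [-0.0, -0.05, -0.0], [-0.0, -0.05, -0.0], [-0.0, -0.05, -0.0]]
```

Call:
carry_out --slide '[[0,0,-0.02],[0,0,-0.06],[-0.01,0,-0.101],[-0.021,0,-0.139],[-0.043,0,-0.159],[-0.076,0,-0.158],[-0.111,0,-0.155],[-0.146,0,-0.149],[-0.182,0,-0.142],[-0.206,0,-0.135]]' --dr '[[0,0,0],[0,0,0],[0,-0.0028,0],[0,-0.0056,0],[0,-0.0111,0],[0,-0.0195,0],[0,-0.0278,0],[0,-0.0361,0],[0,-0.0445,0],[0,-0.05,0]]' --gripper '[0,0,0,0,0,0,0,0,0,0]'

```text
clock: 12.0
eef_pos: [600.5, 15.9, 247.4]
eef_rot: [3.14, -0.0, 1.57]
wrist_force: [0.5, -0.3, -2.0]
finger_gap: 15.5
finger_force: 59.9
```

Call:
carry_out --slide '[[-0.037,0,0.004],[-0.074,0,0.011],[-0.111,0,0.015],[-0.149,0,0.018],[-0.186,0,0.018],[-0.224,0,0.017],[-0.261,0,0.014],[-0.299,0,0.008],[-0.336,0,0.001],[-0.372,0,-0.008]]' --dr '[[0,-0.0083,0],[0,-0.0167,0],[0,-0.025,0],[0,-0.0333,0],[0,-0.0417,0],[0,-0.05,0],[0,-0.0583,0],[0,-0.0667,0],[0,-0.075,0],[0,-0.0833,0]]' --gripper '[0,0,0,0,0,0,0,0,0,0]'

```text
clock: 12.83
eef_pos: [507.6, 16.0, 245.5]
eef_rot: [2.616, -0.0, 1.57]
wrist_force: [0.3, 0.4, -0.9]
finger_gap: 15.6
finger_force: 59.9
```

Call:
carry_out --slide '[[-0.036,0,-0.011],[-0.071,0,-0.024],[-0.106,0,-0.039],[-0.14,0,-0.056],[-0.173,0,-0.074],[-0.204,0,-0.094],[-0.204,0,-0.094],[-0.204,0,-0.094],[-0.204,0,-0.094],[-0.204,0,-0.094]]' --dr '[[0,-0.0084,0],[0,-0.0167,0],[0,-0.025,0],[0,-0.0334,0],[0,-0.0417,0],[0,-0.05,0],[0,-0.05,0],[0,-0.05,0],[0,-0.05,0],[0,-0.05,0]]' --gripper '[0,0,0,0,0,0,0,0,0,0]'

```text
clock: 13.67
eef_pos: [457.7, 16.2, 222.7]
eef_rot: [2.305, -0.0, 1.571]
wrist_force: [0.8, 0.4, -1.8]
finger_gap: 15.8
finger_force: 59.9
```

```bash
python3 - <<'E'
from h import *
s=read_state();print(s['joints'].round(3),s['eef_pos'].round(1),s['wrist_force'].round(1),np.load("cmd.npy")[:3])
r=np.load("pics/side0.npy")[:,:,::-1].copy();m,im=snap("side");print(tubshift(r,im,(225,225,285,247)))
w,iw=snap("wrist");m1,i1=snap("top")
for n,i in(("side",im),("wrist",iw),("top",i1)):
    for c in blobs(wal(i),20):
        if cv2.contourArea(c)<4000: print(n,cv2.contourArea(c),cv2.boundingRect(c))
a=cv2.resize(im[160:270,195:340],(400,300),interpolation=cv2.INTER_CUBIC);b=cv2.resize(iw,(400,300))
cv2.imwrite("pics/d5.png",np.hstack([a,b]))
E
```

```text
[-0.062 -0.003  2.233  0.553  0.088 -0.592] [457.7  16.2 222.7] [ 0.8  0.4 -1.8] [457.5   16.25 222.6 ]
(0.6830415725708008, -16, -3)
side 1190.0 (171, 118, 60, 42)
side 533.5 (432, 104, 45, 28)
side 137.5 (413, 134, 22, 48)
side 52.5 (255, 220, 13, 10)
side 45.0 (226, 118, 11, 19)
side 28.5 (193, 104, 27, 3)
wrist 2936.0 (86, 147, 62, 75)
wrist 550.0 (99, 234, 23, 34)
wrist 121.5 (272, 334, 8, 35)
top 827.0 (360, 361, 109, 23)
top 74.5 (311, 191, 11, 11)
top 63.0 (255, 208, 9, 10)
top 32.0 (437, 43, 8, 10)
```

View pics/d5.png

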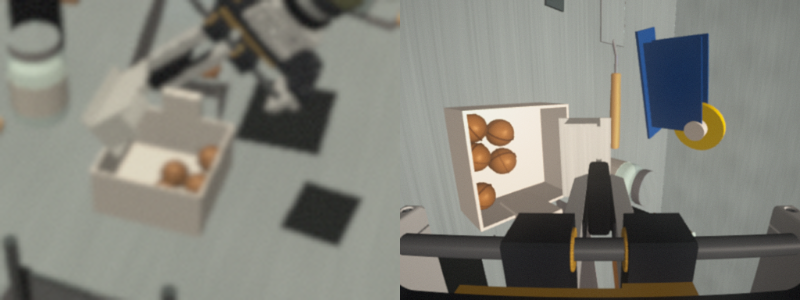

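```bash
python3 - <<'E'
from h import *
m=camera_model("top");q=ray(m,[(316,196)],20)[0,:2]-BO;a=np.radians(BY);print(q@[np.cos(a),np.sin(a)],q@[-np.sin(a),np.cos(a)])
L=lambda z,p:lip2tcp([557,TO[1],z],180,p)
plan([L(z,p) for z,p in((75,43),(80,38),(85,33),(92,28),(100,23),(108,18),(116,12),(124,6),(130,0),(130,0))])
l0=np.array([557,TO[1],130.]);u=np.array([np.cos(a),np.sin(a)]);l1=np.array([*(BO-35*u),120.])
s=np.linspace(0,1,17)[1:];e=s*s*(3-2*s)
T=[lip2tcp(l0+(l1-l0)*x,180+(BY-180)*x,8*x) for x in e]
plan(T[:8]);plan(T[8:])
E
```

```text
59.03446816068088 29.13623686936978
"slide": [[0.053, 0.0, 0.04], [0.11, 0.0, 0.088], [0.168, 0.0, 0.131], [0.228, 0.0, 0.176], [0.29, 0.0, 0.22], [0.352, 0.0, 0.259], [0.427, 0.0, 0.292], [0.502, 0.0, 0.317], [0.576, 0.0, 0.326], [0.576, 0.0, 0.326]] 
"dr": [[-0.0, 0.0138, -0.0], [-0.0, 0.0277, -0.0], [-0.0, 0.0416, -0.0], [-0.0, 0.0555, -0.0], [-0.0, 0.0694, -0.0], [-0.0, 0.0833, -0.0], [-0.0, 0.1, -0.0], [-0.0, 0.1166, -0.0], [-0.0, 0.1333, -0.0], [-0.0, 0.1333, -0.0]]
"slide": [[-0.0, -0.015, -0.0], [-0.002, -0.06, -0.001], [-0.005, -0.127, -0.001], [-0.01, -0.214, -0.003], [-0.017, -0.315, -0.004], [-0.026, -0.425, -0.005], [-0.037, -0.54, -0.007], [-0.05, -0.655, -0.009]] 
"dr": [[-0.0, -0.0003, -0.0025], [-0.0001, -0.001, -0.0097], [-0.0002, -0.0021, -0.0209], [-0.0004, -0.0035, -0.0355], [-0.0009, -0.0051, -0.0526], [-0.0016, -0.0069, -0.0718], [-0.0027, -0.0088, -0.0923], [-0.004, -0.0106, -0.1134]]
"slide": [[-0.012, -0.112, -0.002], [-0.024, -0.217, -0.005], [-0.034, -0.313, -0.007], [-0.042, -0.397, -0.009], [-0.048, -0.466, -0.01], [-0.052, -0.519, -0.012], [-0.054, -0.553, -0.013], [-0.055, -0.565, -0.013]] 
"dr": [[-0.0015, -0.0015, -0.0212], [-0.0031, -0.0028, -0.0417], [-0.0047, -0.0037, -0.0609], [-0.0063, -0.0045, -0.078], [-0.0078, -0.005, -0.0925], [-0.0089, -0.0053, -0.1037], [-0.0097, -0.0054, -0.1109], [-0.01, -0.0055, -0.1134]]
```

Call:
carry_out --slide '[[0.053,0,0.04],[0.11,0,0.088],[0.168,0,0.131],[0.228,0,0.176],[0.29,0,0.22],[0.352,0,0.259],[0.427,0,0.292],[0.502,0,0.317],[0.576,0,0.326],[0.576,0,0.326]]' --dr '[[0,0.0138,0],[0,0.0277,0],[0,0.0416,0],[0,0.0555,0],[0,0.0694,0],[0,0.0833,0],[0,0.1,0],[0,0.1166,0],[0,0.1333,0],[0,0.1333,0]]' --gripper '[0,0,0,0,0,0,0,0,0,0]'

```text
clock: 14.65
eef_pos: [604.3, 15.9, 302.9]
eef_rot: [-3.133, 0.001, 1.569]
wrist_force: [-0.3, -0.6, -2.3]
finger_gap: 15.7
finger_force: 59.9
```

Call:
carry_out --slide '[[0,-0.015,0],[-0.002,-0.06,-0.001],[-0.005,-0.127,-0.001],[-0.01,-0.214,-0.003],[-0.017,-0.315,-0.004],[-0.026,-0.425,-0.005],[-0.037,-0.54,-0.007],[-0.05,-0.655,-0.009]]' --dr '[[0,-0.0003,-0.0025],[-0.0001,-0.001,-0.0097],[-0.0002,-0.0021,-0.0209],[-0.0004,-0.0035,-0.0355],[-0.0009,-0.0051,-0.0526],[-0.0016,-0.0069,-0.0718],[-0.0027,-0.0088,-0.0923],[-0.004,-0.0106,-0.1134]]' --gripper '[0,0,0,0,0,0,0,0]'

```text
clock: 15.32
eef_pos: [587.9, -148.9, 302.4]
eef_rot: [3.07, -0.0, 0.863]
wrist_force: [1.3, 0.2, -1.4]
finger_gap: 15.3
finger_force: 59.9
```

Call:
carry_out --slide '[[-0.012,-0.112,-0.002],[-0.024,-0.217,-0.005],[-0.034,-0.313,-0.007],[-0.042,-0.397,-0.009],[-0.048,-0.466,-0.01],[-0.052,-0.519,-0.012],[-0.054,-0.553,-0.013],[-0.055,-0.565,-0.013],[-0.055,-0.565,-0.013],[-0.055,-0.565,-0.013]]' --dr '[[-0.0015,-0.0015,-0.0212],[-0.0031,-0.0028,-0.0417],[-0.0047,-0.0037,-0.0609],[-0.0063,-0.0045,-0.078],[-0.0078,-0.005,-0.0925],[-0.0089,-0.0053,-0.1037],[-0.0097,-0.0054,-0.1109],[-0.01,-0.0055,-0.1134],[-0.01,-0.0055,-0.1134],[-0.01,-0.0055,-0.1134]]' --gripper '[0,0,0,0,0,0,0,0,0,0]'

```text
clock: 16.15
eef_pos: [574.9, -288.3, 299.0]
eef_rot: [3.002, 0.0, 0.159]
wrist_force: [-0.4, -0.2, -2.0]
finger_gap: 15.7
finger_force: 59.9
```

```bash
python3 - <<'E'
from h import *
s=read_state();print(s['joints'].round(3),s['eef_pos'].round(1),s['eef_rot'].round(3),s['wrist_force'].round(1),np.load("cmd.npy")[:3],binlip(-35,120,8)[0])
m,i=snap("top");a=np.radians(BY)
for c in blobs(wal(i),20):
    M=cv2.moments(c);p=[M['m10']/M['m00'],M['m01']/M['m00']];q=ray(m,[p],20)[0,:2];d=q-BO
    if cv2.contourArea(c)<300: print(np.round(p,1),cv2.contourArea(c),q.round(0),"bin",(d@[np.cos(a),np.sin(a)]).round(0),(d@[-np.sin(a),np.cos(a)]).round(0))
np.save("pics/top5.npy",i)
r=np.load("pics/top0.npy")[:,:,::-1].copy();print(tubshift(r,i,(210,165,275,225)))
plan([binlip(-35,z,8) for z in(6,)])
plan([binlip(x,5.2,p) for x,p in((-20,7),(-5,6),(10,5),(25,4),(40,3),(53,3),(63,2),(72,1),(80,0),(86,0))])
plan([binlip(x,z,p) for x,z,p in((88,6,-1),(90.5,9,-4),(93,12,-7),(95.5,15,-10),(98.5,18.5,-13.5),(101.5,22.5,-17.5),(104.5,27,-22),(106.5,31,-26),(108,35,-29),(108,38,-30))])
E
```

```text
[-0.492  0.483  1.281 -0.115  1.295  0.947] [ 574.9 -288.3  299. ] [3.002 0.    0.159] [-0.4 -0.2 -2. ] [ 575.25 -288.75  298.6 ] [ 575.31604543 -288.76251901  298.59887376]
[257.9 212.4] 75.5 [481. -24.] bin 221.0 55.0
[315.8 196. ] 74.5 [ 530. -180.] bin 60.0 29.0
(0.523205041885376, 0, 0)
"slide": [[0.0, -0.0, -0.456]] 
"dr": [[0.0, -0.0, -0.0]]
"slide": [[-0.007, 0.047, -0.005], [-0.013, 0.094, -0.006], [-0.02, 0.141, -0.008], [-0.027, 0.188, -0.01], [-0.034, 0.235, -0.013], [-0.042, 0.287, -0.013], [-0.046, 0.314, -0.015], [-0.049, 0.338, -0.018], [-0.052, 0.358, -0.021], [-0.055, 0.381, -0.021]] 
"dr": [[0.0028, 0.0004, -0.0], [0.0055, 0.0008, -0.0], [0.0083, 0.0012, -0.0], [0.011, 0.0016, -0.0], [0.0138, 0.002, -0.0], [0.0138, 0.002, -0.0], [0.0165, 0.0024, -0.0], [0.0193, 0.0028, -0.0], [0.022, 0.0032, -0.0], [0.022, 0.0032, -0.0]]
"slide": [[0.0, -0.004, -0.0], [0.004, -0.03, 0.001], [0.008, -0.055, 0.0], [0.011, -0.079, -0.002], [0.015, -0.106, -0.008], [0.02, -0.137, -0.017], [0.025, -0.172, -0.03], [0.029, -0.203, -0.046], [0.032, -0.225, -0.055], [0.034, -0.234, -0.051]] 
"dr": [[0.0028, 0.0004, -0.0], [0.011, 0.0016, -0.0], [0.0193, 0.0028, -0.0], [0.0275, 0.004, -0.0], [0.0371, 0.0054, -0.0], [0.0481, 0.007, -0.0], [0.0605, 0.0088, -0.0], [0.0715, 0.0104, -0.0], [0.0797, 0.0116, -0.0], [0.0825, 0.0121, -0.0]]
```

Call:
carry_out --slide '[[0,0,-0.06],[0,0,-0.12],[0,0,-0.18],[0,0,-0.24],[0,0,-0.3],[0,0,-0.36],[0,0,-0.41],[0,0,-0.44],[0,0,-0.456],[0,0,-0.456]]' --dr '[[0,0,-0.0022],[0,0,-0.0022],[0,0,-0.0022],[0,0,-0.0022],[0,0,-0.0022],[0,0,-0.0022],[0,0,-0.0022],[0,0,-0.0022],[0,0,-0.0022],[0,0,-0.0022]]' --gripper '[0,0,0,0,0,0,0,0,0,0]'

```text
clock: 17.03
eef_pos: [575.2, -288.5, 184.1]
eef_rot: [3.003, 0.002, 0.145]
wrist_force: [0.3, -0.4, -2.6]
finger_gap: 15.7
finger_force: 59.9
```

Call:
carry_out --slide '[[-0.007,0.047,-0.005],[-0.013,0.094,-0.006],[-0.02,0.141,-0.008],[-0.027,0.188,-0.01],[-0.034,0.235,-0.013],[-0.042,0.287,-0.013],[-0.046,0.314,-0.015],[-0.049,0.338,-0.018],[-0.052,0.358,-0.021],[-0.055,0.381,-0.021]]' --dr '[[0.0028,0.0004,0],[0.0055,0.0008,0],[0.0083,0.0012,0],[0.011,0.0016,0],[0.0138,0.002,0],[0.0138,0.002,0],[0.0165,0.0024,0],[0.0193,0.0028,0],[0.022,0.0032,0],[0.022,0.0032,0]]' --gripper '[0,0,0,0,0,0,0,0,0,0]'

```text
clock: 17.87
eef_pos: [561.4, -193.4, 179.2]
eef_rot: [-3.139, 0.001, 0.144]
wrist_force: [-0.2, -0.3, -1.7]
finger_gap: 15.6
finger_force: 59.9
```

Call:
carry_out --slide '[[0,-0.004,0],[0.004,-0.03,0.001],[0.008,-0.055,0],[0.011,-0.079,-0.002],[0.015,-0.106,-0.008],[0.02,-0.137,-0.017],[0.025,-0.172,-0.03],[0.029,-0.203,-0.046],[0.032,-0.225,-0.055],[0.034,-0.234,-0.051]]' --dr '[[0.0028,0.0004,0],[0.011,0.0016,0],[0.0193,0.0028,0],[0.0275,0.004,0],[0.0371,0.0054,0],[0.0481,0.007,0],[0.0605,0.0088,0],[0.0715,0.0104,0],[0.0797,0.0116,0],[0.0825,0.0121,0]]' --gripper '[0,0,0,0,0,0,0,0,0,0]'

```text
clock: 18.7
eef_pos: [569.5, -253.5, 165.4]
eef_rot: [-2.613, 0.002, 0.143]
wrist_force: [-0.7, -0.3, -1.8]
finger_gap: 15.9
finger_force: 59.9
```

Call:
carry_out --slide '[[0,0,0.04],[0,0,0.1],[0,0,0.17],[0,0,0.24],[0,0,0.31],[0,0,0.38],[0,0,0.46],[0,0,0.52],[0,0,0.528],[0,0,0.528]]' --dr '[[0,0,0],[0,0,0],[0,0,0],[0,0,0],[0,0,0],[0,0,0],[0,0,0],[0,0,0],[0,0,0],[0,0,0]]' --gripper '[0,0,0,0,0,0,0,0,0,0]'

```text
clock: 19.53
eef_pos: [570.1, -251.4, 300.9]
eef_rot: [-2.62, -0.001, 0.146]
wrist_force: [0.4, 0.3, -2.7]
finger_gap: 16.1
finger_force: 59.9
```

```bash
python3 - <<'E'
from h import *
s=read_state();print(s['joints'].round(3),s['eef_pos'].round(1),s['eef_rot'].round(3),s['wrist_force'].round(1),binlip(108,170,-30)[0])
S=Ro.from_euler('z',BY,degrees=True)*Ro.from_euler('y',-30,degrees=True)
a=np.radians(BY);lip=np.array([*(BO+108*np.array([np.cos(a),np.sin(a)])),170.])
for n in("top","side","wrist"):
    m,i=snap(n)
    if n!="wrist": print([proj(m,[lip+S.apply(q)])[0].round(0).tolist() for q in((-20,-40,18),(-40,-40,18),(-20,40,18),(-40,40,18))])
    for c in blobs(wal(i),20):
        if cv2.contourArea(c)<1000: print(n,cv2.contourArea(c),cv2.boundingRect(c))
E
```

```text
[-0.579  0.599  1.152  0.389  1.741  0.844] [ 570.1 -251.4  300.9] [-2.62e+00 -1.00e-03  1.46e-01] [ 0.4  0.3 -2.7] [ 569.9389557  -251.90390868  298.5250228 ]
[[312.0, 164.0], [319.0, 164.0], [316.0, 198.0], [323.0, 197.0]]
top 303.5 (224, 195, 27, 22)
top 106.0 (313, 187, 12, 12)
top 74.5 (253, 208, 11, 10)
[[248.0, 147.0], [249.0, 147.0], [274.0, 150.0], [275.0, 149.0]]
side 52.5 (254, 220, 14, 10)
side 31.0 (268, 145, 7, 8)
side 26.0 (193, 104, 23, 3)
wrist 658.0 (167, 162, 34, 39)
wrist 243.5 (49, 330, 22, 25)
wrist 29.0 (461, 0, 20, 13)
wrist 28.0 (460, 9, 20, 9)
```

```bash
python3 - <<'E'
from h import *
m,i=snap("top")
white=(i.min(2)>150);white[:,:200]=0;white[:,285:]=0;white[:150]=0;white[235:]=0
for c in blobs(white,200): print(cv2.minAreaRect(c),ray(m,cv2.boxPoints(cv2.minAreaRect(c)),60).round(0).tolist())
a=np.radians(BY);l0=np.array([*(BO+108*np.array([np.cos(a),np.sin(a)])),171.]);l1=np.array([557,TO[1],130.])
s=np.linspace(0,1,25)[1:];e=s*s*(3-2*s)
T=[lip2tcp(l0+(l1-l0)*x,BY+(180-BY)*x,-30+12*x) for x in e]
plan(T[:9],now());plan(T[9:17]);plan(T[17:])
E
```

```text
((243.2787628173828, 195.97328186035156), (48.00412368774414, 47.37492370605469), 2.12109637260437) [[461.0, 78.0, 60.0], [585.0, 78.0, 60.0], [584.0, -48.0, 60.0], [460.0, -47.0, 60.0]]
"slide": [[0.004, 0.003, 0.007], [0.014, 0.015, 0.006], [0.031, 0.034, 0.004], [0.052, 0.06, 0.003], [0.077, 0.093, 0.0], [0.105, 0.133, -0.002], [0.136, 0.18, -0.006], [0.166, 0.233, -0.009], [0.197, 0.292, -0.013]] 
"dr": [[-0.0004, -0.0005, 0.0011], [-0.0009, -0.0006, 0.0044], [-0.0017, -0.0007, 0.0097], [-0.0027, -0.001, 0.0168], [-0.0039, -0.0013, 0.0254], [-0.0053, -0.0018, 0.0354], [-0.0068, -0.0025, 0.0466], [-0.0084, -0.0033, 0.0588], [-0.0101, -0.0044, 0.0717]]
"slide": [[0.029, 0.063, -0.004], [0.055, 0.131, -0.008], [0.078, 0.201, -0.012], [0.098, 0.272, -0.017], [0.114, 0.343, -0.021], [0.126, 0.413, -0.026], [0.135, 0.48, -0.03], [0.14, 0.543, -0.034]] 
"dr": [[-0.0016, -0.0012, 0.0136], [-0.0031, -0.0025, 0.0276], [-0.0046, -0.004, 0.0417], [-0.0059, -0.0057, 0.0558], [-0.0071, -0.0075, 0.0698], [-0.0081, -0.0093, 0.0833], [-0.0089, -0.0112, 0.0963], [-0.0096, -0.0131, 0.1084]]
"slide": [[0.002, 0.058, -0.004], [0.003, 0.109, -0.008], [0.002, 0.153, -0.011], [-0.0, 0.188, -0.013], [-0.002, 0.215, -0.015], [-0.003, 0.231, -0.016], [-0.004, 0.237, -0.017]] 
"dr": [[-0.0004, -0.0015, 0.0112], [-0.0007, -0.003, 0.0212], [-0.0009, -0.0043, 0.0299], [-0.001, -0.0053, 0.0369], [-0.001, -0.0061, 0.0422], [-0.001, -0.0066, 0.0455], [-0.001, -0.0068, 0.0467]]
```

Call:
carry_out --slide '[[0.004,0.003,0.007],[0.014,0.015,0.006],[0.031,0.034,0.004],[0.052,0.06,0.003],[0.077,0.093,0],[0.105,0.133,-0.002],[0.136,0.18,-0.006],[0.166,0.233,-0.009],[0.197,0.292,-0.013]]' --dr '[[-0.0004,-0.0005,0.0011],[-0.0009,-0.0006,0.0044],[-0.0017,-0.0007,0.0097],[-0.0027,-0.001,0.0168],[-0.0039,-0.0013,0.0254],[-0.0053,-0.0018,0.0354],[-0.0068,-0.0025,0.0466],[-0.0084,-0.0033,0.0588],[-0.0101,-0.0044,0.0717]]' --gripper '[0,0,0,0,0,0,0,0,0]'

```text
clock: 20.48
eef_pos: [620.0, -177.8, 295.1]
eef_rot: [-2.686, -0.001, 0.602]
wrist_force: [0.1, -0.3, -1.5]
finger_gap: 15.6
finger_force: 59.9
```

Call:
carry_out --slide '[[0.029,0.063,-0.004],[0.055,0.131,-0.008],[0.078,0.201,-0.012],[0.098,0.272,-0.017],[0.114,0.343,-0.021],[0.126,0.413,-0.026],[0.135,0.48,-0.03],[0.14,0.543,-0.034]]' --dr '[[-0.0016,-0.0012,0.0136],[-0.0031,-0.0025,0.0276],[-0.0046,-0.004,0.0417],[-0.0059,-0.0057,0.0558],[-0.0071,-0.0075,0.0698],[-0.0081,-0.0093,0.0833],[-0.0089,-0.0112,0.0963],[-0.0096,-0.0131,0.1084]]' --gripper '[0,0,0,0,0,0,0,0]'

```text
clock: 21.15
eef_pos: [654.7, -41.1, 286.5]
eef_rot: [-2.785, -0.001, 1.285]
wrist_force: [0.3, 0.4, -2.1]
finger_gap: 15.7
finger_force: 59.9
```

Call:
carry_out --slide '[[0.002,0.058,-0.004],[0.003,0.109,-0.008],[0.002,0.153,-0.011],[0,0.188,-0.013],[-0.002,0.215,-0.015],[-0.003,0.231,-0.016],[-0.004,0.237,-0.017],[-0.004,0.237,-0.017]]' --dr '[[-0.0004,-0.0015,0.0112],[-0.0007,-0.003,0.0212],[-0.0009,-0.0043,0.0299],[-0.001,-0.0053,0.0369],[-0.001,-0.0061,0.0422],[-0.001,-0.0066,0.0455],[-0.001,-0.0068,0.0467],[-0.001,-0.0068,0.0467]]' --gripper '[0,0,0,0,0,0,0,0]'

```text
clock: 21.82
eef_pos: [653.3, 16.3, 282.6]
eef_rot: [-2.828, -0.001, 1.572]
wrist_force: [-0.4, 0.7, -1.0]
finger_gap: 16.2
finger_force: 59.9
```

```bash
python3 - <<'E'
from h import *
s=read_state();print(s['eef_pos'].round(1),s['eef_rot'].round(3),lip2tcp([557,TO[1],130],180,-18)[0])
r=np.load("pics/side0.npy")[:,:,::-1].copy();m,im=snap("side");print(tubshift(r,im,(225,225,285,247)))
L=lambda z,p:lip2tcp([557,TO[1],z],180,p)
plan([L(z,p) for z,p in((125,-18),(115,-18),(103,-17),(92,-16),(84,-14),(80,-11),(77,-8),(75,-5),(74,-2),(74,0))],now())
E
```

```text
[653.3  16.3 282.6] [-2.828e+00 -1.000e-03  1.572e+00] [653.1218737   16.3        281.82768324]
(0.6695785522460938, -16, -3)
"slide": [[-0.001, 0.002, -0.023], [-0.001, 0.002, -0.063], [-0.011, 0.002, -0.105], [-0.022, 0.002, -0.142], [-0.044, 0.002, -0.162], [-0.078, 0.002, -0.161], [-0.112, 0.002, -0.158], [-0.147, 0.002, -0.152], [-0.183, 0.002, -0.145], [-0.207, 0.002, -0.138]] 
"dr": [[-0.0002, 0.0001, 0.0], [-0.0002, 0.0001, 0.0], [-0.0002, -0.0027, 0.0], [-0.0002, -0.0055, 0.0], [-0.0002, -0.011, 0.0], [-0.0002, -0.0193, 0.0], [-0.0002, -0.0277, 0.0], [-0.0002, -0.036, -0.0], [-0.0002, -0.0443, -0.0], [-0.0002, -0.0499, -0.0]]
```

Call:
carry_out --slide '[[-0.001,0,-0.023],[-0.001,0,-0.063],[-0.011,0,-0.105],[-0.022,0,-0.142],[-0.044,0,-0.162],[-0.078,0,-0.161],[-0.112,0,-0.158],[-0.147,0,-0.152],[-0.183,0,-0.145],[-0.207,0,-0.138]]' --dr '[[0,0,0],[0,0,0],[0,-0.0028,0],[0,-0.0056,0],[0,-0.0111,0],[0,-0.0195,0],[0,-0.0278,0],[0,-0.0361,0],[0,-0.0445,0],[0,-0.05,0]]' --gripper '[0,0,0,0,0,0,0,0,0,0]'

```text
clock: 22.7
eef_pos: [600.5, 15.7, 247.3]
eef_rot: [3.139, -0.001, 1.571]
wrist_force: [0.7, -0.5, -0.4]
finger_gap: 15.8
finger_force: 59.9
```

Call:
carry_out --slide '[[-0.037,0,0.004],[-0.074,0,0.011],[-0.111,0,0.015],[-0.149,0,0.018],[-0.186,0,0.018],[-0.224,0,0.017],[-0.261,0,0.014],[-0.299,0,0.008],[-0.336,0,0.001],[-0.372,0,-0.008]]' --dr '[[0,-0.0083,0],[0,-0.0167,0],[0,-0.025,0],[0,-0.0333,0],[0,-0.0417,0],[0,-0.05,0],[0,-0.0583,0],[0,-0.0667,0],[0,-0.075,0],[0,-0.0833,0]]' --gripper '[0,0,0,0,0,0,0,0,0,0]'

```text
clock: 23.53
eef_pos: [507.6, 15.7, 245.4]
eef_rot: [2.616, -0.001, 1.571]
wrist_force: [1.0, 1.1, -0.9]
finger_gap: 16.0
finger_force: 59.9
```

Call:
carry_out --slide '[[-0.036,0,-0.011],[-0.036,0,-0.011],[-0.036,0,-0.011],[-0.036,0,-0.011]]' --dr '[[0,-0.0084,0],[0,-0.0084,0],[0,-0.0084,0],[0,-0.0084,0]]' --gripper '[0,0,0,0]'

```text
clock: 23.87
eef_pos: [500.0, 15.8, 243.6]
eef_rot: [2.566, -0.001, 1.572]
wrist_force: [-0.6, 0.5, -1.9]
finger_gap: 15.7
finger_force: 59.9
```

```bash
python3 - <<'E'
from h import *
s=read_state();print(s['joints'].round(3),s['eef_pos'].round(1),s['eef_rot'].round(3))
for n in("wrist","top"):
    m,i=snap(n)
    for c in blobs(wal(i),20): print(n,cv2.contourArea(c),cv2.boundingRect(c))
    cv2.imwrite(f"pics/e_{n}.png",i)
L=lambda z,p:lip2tcp([557,TO[1],z],180,p)
plan([L(z,p) for z,p in((77,30),(83,26),(90,22),(98,18),(106,14),(114,10),(122,5),(128,2),(130,0),(130,0))],now())
# to mat: grip at (419,-172), heading 91.7
a=np.radians(91.7);l0=np.array([557,TO[1],130.]);l1=np.array([419+44.5*np.cos(a),-174+44.5*np.sin(a),110.])
s=np.linspace(0,1,21)[1:];e=s*s*(3-2*s)
T=[lip2tcp(l0+(l1-l0)*x,180+(91.7-180)*x,0) for x in e]
plan(T[:10]);plan(T[10:]);print(T[-1][0])
E
```

```text
[-0.052  0.081  2.002  0.063  0.484 -0.099] [500.   15.8 243.6] [ 2.566e+00 -1.000e-03  1.572e+00]
wrist 3520.5 (86, 143, 72, 70)
wrist 758.5 (98, 224, 32, 32)
wrist 693.0 (135, 215, 30, 31)
wrist 137.5 (377, 362, 24, 16)
wrist 106.5 (369, 289, 24, 13)
top 5948.0 (344, 33, 123, 87)
top 940.0 (360, 361, 111, 23)
top 63.5 (255, 208, 9, 10)
top 58.0 (255, 194, 9, 11)
top 32.0 (437, 43, 8, 10)
"slide": [[0.034, 0.001, 0.026], [0.082, 0.001, 0.062], [0.132, 0.001, 0.098], [0.182, 0.001, 0.135], [0.232, 0.001, 0.169], [0.282, 0.001, 0.199], [0.344, 0.001, 0.223], [0.381, 0.001, 0.24], [0.406, 0.001, 0.242], [0.406, 0.001, 0.242]] 
"dr": [[-0.0001, 0.0084, -0.0002], [-0.0001, 0.0195, -0.0002], [-0.0001, 0.0306, -0.0002], [-0.0001, 0.0417, -0.0002], [-0.0001, 0.0528, -0.0001], [-0.0001, 0.0639, -0.0001], [-0.0001, 0.0778, -0.0001], [-0.0002, 0.0862, -0.0001], [-0.0002, 0.0917, -0.0001], [-0.0002, 0.0917, -0.0001]]
"slide": [[-0.004, -0.006, -0.0], [-0.016, -0.024, -0.002], [-0.035, -0.052, -0.005], [-0.061, -0.089, -0.008], [-0.093, -0.133, -0.012], [-0.131, -0.184, -0.017], [-0.174, -0.239, -0.022], [-0.222, -0.297, -0.028], [-0.274, -0.356, -0.034], [-0.329, -0.415, -0.04]] 
"dr": [[0.0, 0.0, -0.0018], [0.0, 0.0, -0.0069], [0.0, 0.0, -0.0149], [0.0, 0.0, -0.0256], [0.0, 0.0, -0.0384], [0.0, 0.0, -0.053], [0.0, 0.0, -0.0691], [0.0, 0.0, -0.0864], [0.0, 0.0, -0.1043], [0.0, 0.0, -0.1227]]
"slide": [[-0.057, -0.058, -0.006], [-0.114, -0.112, -0.012], [-0.17, -0.163, -0.017], [-0.223, -0.208, -0.023], [-0.272, -0.248, -0.027], [-0.315, -0.282, -0.031], [-0.351, -0.309, -0.035], [-0.378, -0.329, -0.038], [-0.395, -0.341, -0.039], [-0.401, -0.346, -0.04]] 
"dr": [[0.0, -0.0, -0.0183], [0.0, -0.0, -0.0363], [0.0, -0.0, -0.0535], [0.0, -0.0, -0.0696], [0.0, -0.0, -0.0843], [0.0, -0.0, -0.0971], [0.0, -0.0, -0.1077], [0.0, -0.0, -0.1158], [0.0, -0.0, -0.1208], [0.0, -0.0, -0.1226]]
[ 419.  -174.   284.1]
```

Call:
carry_out --slide '[[0.034,0.001,0.026],[0.082,0.001,0.062],[0.132,0.001,0.098],[0.182,0.001,0.135],[0.232,0.001,0.169],[0.282,0.001,0.199],[0.344,0.001,0.223],[0.381,0.001,0.24],[0.406,0.001,0.242],[0.406,0.001,0.242]]' --dr '[[0,0.0084,0],[0,0.0195,0],[0,0.0306,0],[0,0.0417,0],[0,0.0528,0],[0,0.0639,0],[0,0.0778,0],[0,0.0862,0],[0,0.0917,0],[0,0.0917,0]]' --gripper '[0,0,0,0,0,0,0,0,0,0]'

```text
clock: 24.8
eef_pos: [602.4, 16.2, 303.3]
eef_rot: [-3.14, -0.001, 1.571]
wrist_force: [-0.1, 0.1, -2.5]
finger_gap: 15.6
finger_force: 59.9
```

Call:
carry_out --slide '[[-0.004,-0.006,0],[-0.016,-0.024,-0.002],[-0.035,-0.052,-0.005],[-0.061,-0.089,-0.008],[-0.093,-0.133,-0.012],[-0.131,-0.184,-0.017],[-0.174,-0.239,-0.022],[-0.222,-0.297,-0.028],[-0.274,-0.356,-0.034],[-0.329,-0.415,-0.04]]' --dr '[[0,0,-0.0018],[0,0,-0.0069],[0,0,-0.0149],[0,0,-0.0256],[0,0,-0.0384],[0,0,-0.053],[0,0,-0.0691],[0,0,-0.0864],[0,0,-0.1043],[0,0,-0.1227]]' --gripper '[0,0,0,0,0,0,0,0,0,0]'

```text
clock: 25.63
eef_pos: [517.3, -88.2, 294.0]
eef_rot: [3.14, -0.002, 0.793]
wrist_force: [1.2, -0.4, -1.3]
finger_gap: 15.8
finger_force: 59.9
```

Call:
carry_out --slide '[[-0.057,-0.058,-0.006],[-0.114,-0.112,-0.012],[-0.17,-0.163,-0.017],[-0.223,-0.208,-0.023],[-0.272,-0.248,-0.027],[-0.315,-0.282,-0.031],[-0.351,-0.309,-0.035],[-0.378,-0.329,-0.038],[-0.395,-0.341,-0.039],[-0.401,-0.346,-0.04]]' --dr '[[0,0,-0.0183],[0,0,-0.0363],[0,0,-0.0535],[0,0,-0.0696],[0,0,-0.0843],[0,0,-0.0971],[0,0,-0.1077],[0,0,-0.1158],[0,0,-0.1208],[0,0,-0.1226]]' --gripper '[0,0,0,0,0,0,0,0,0,0]'

```text
clock: 26.47
eef_pos: [417.6, -174.2, 284.1]
eef_rot: [3.14, -0.002, 0.027]
wrist_force: [0.5, 0.1, -2.4]
finger_gap: 15.6
finger_force: 59.9
```

Call:
carry_out --slide '[[0,0,0],[0,0,0]]' --dr '[[0,0,0],[0,0,0]]' --gripper '[0,0]'

```text
clock: 26.63
eef_pos: [418.5, -173.8, 284.0]
eef_rot: [3.141, -0.002, 0.031]
wrist_force: [0.4, 0.7, -2.1]
finger_gap: 15.5
finger_force: 59.9
```

```bash
python3 - <<'E'
from h import *
print(now()[0],read_state()['joints'].round(2))
plan([tcp([419,-174,z],.030) for z in(240,200,182,178.4,)],now())
E
```

```text
[ 418.51571189 -173.79890109  283.9990758 ] [-0.47  0.1   1.81 -0.    1.23  1.07]
"slide": [[0.002, -0.001, -0.176], [0.002, -0.001, -0.336], [0.002, -0.001, -0.408], [0.002, -0.001, -0.422]] 
"dr": [[0.0002, 0.0003, -0.0002], [0.0002, 0.0003, -0.0002], [0.0002, 0.0003, -0.0002], [0.0002, 0.0003, -0.0002]]
```

Call:
carry_out --slide '[[0.002,0,-0.1],[0.002,0,-0.2],[0.002,0,-0.3],[0.002,0,-0.36],[0.002,0,-0.4],[0.002,0,-0.415],[0.002,0,-0.422],[0.002,0,-0.422]]' --dr '[[0,0.0003,0],[0,0.0003,0],[0,0.0003,0],[0,0.0003,0],[0,0.0003,0],[0,0.0003,0],[0,0.0003,0],[0,0.0003,0]]' --gripper '[0,0,0,0,0,0,0,0]'

```text
clock: 27.3
eef_pos: [419.3, -174.0, 178.8]
eef_rot: [3.141, -0.0, 0.031]
wrist_force: [0.2, -0.5, -1.3]
finger_gap: 15.6
finger_force: 59.9
```

Call:
carry_out --slide '[[0,0,0],[0,0,0],[0,0,0],[0,0,0],[0,0,0],[0,0,0],[0,0,0],[0,0,0],[0,0,0],[0,0,0]]' --dr '[[0,0,0],[0,0,0],[0,0,0],[0,0,0],[0,0,0],[0,0,0],[0,0,0],[0,0,0],[0,0,0],[0,0,0]]' --gripper '[40,60,60,60,60,60,60,60,60,60]'

```text
clock: 28.13
eef_pos: [419.0, -174.0, 178.4]
eef_rot: [3.141, 0.001, 0.03]
wrist_force: [-0.6, 0.1, -0.2]
finger_gap: 56.1
finger_force: 0.0
```

Call:
carry_out --slide '[[0,0,0.05],[0,0,0.12],[0,0,0.25],[0,0,0.38],[0,0,0.5],[0,0,0.6],[0,0,0.7],[0,0,0.72]]' --dr '[[0,0,0],[0,0,0],[0,0,0],[0,0,0],[0,0,0],[0,0,0],[0,0,0],[0,0,0]]' --gripper '[60,60,60,60,60,60,60,60]'

```text
clock: 28.8
eef_pos: [419.4, -174.1, 362.3]
eef_rot: [3.138, -0.004, 0.03]
wrist_force: [-0.7, 0.6, 0.2]
finger_gap: 56.6
finger_force: 0.0
```

```bash
python3 - <<'E'
from h import *
s=read_state();print(s['eef_pos'].round(1),s['finger_gap'])
m,i=snap("top");w,iw=snap("wrist");np.save("pics/w6.npy",iw);
import json;np.savez("pics/w6m.npz",**w)
for n,mm,im in(("top",m,i),("wrist",w,iw)):
    for c in blobs(wal(im),20):
        M=cv2.moments(c);p=[M['m10']/M['m00'],M['m01']/M['m00']]
        if cv2.contourArea(c)<3000: print(n,cv2.contourArea(c),ray(mm,[p],20)[0].round(0)[:2],cv2.boundingRect(c))
b=proj(w,[[419,-174,121],[522,16,60],[522,-44,75]]);print(b.round(0))
cv2.imwrite("pics/w6.png",iw)
cv2.imwrite("pics/e6.png",np.hstack([cv2.resize(iw,(450,338)),cv2.resize(i[140:280,60:310],(350,338))]))
E
```

```text
[ 419.4 -174.1  362.3] 56.55248742265104
top 835.5 [  48. -488.] (360, 361, 111, 23)
top 321.5 [508.  48.] (217, 193, 36, 24)
top 75.0 [482.  37.] (230, 207, 12, 10)
top 74.0 [483.   3.] (243, 207, 11, 10)
top 32.0 [ 976. -544.] (437, 43, 8, 10)
wrist 1017.0 [482.  39.] (73, 111, 67, 22)
wrist 952.5 [516.  46.] (70, 84, 59, 26)
[[254. 185.]
 [106.  90.]
 [149.  90.]]
```

View pics/e6.png

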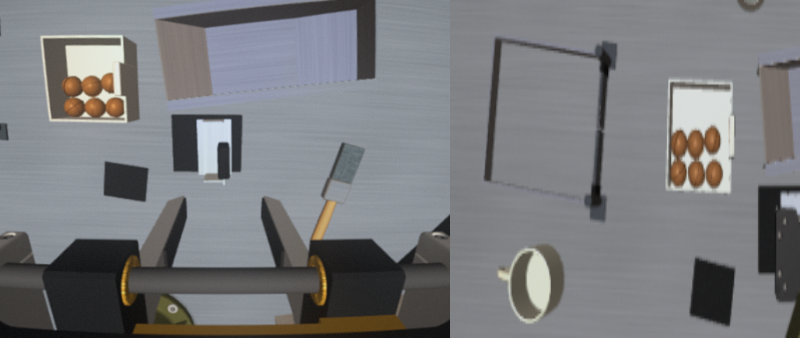

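Call:
carry_out --slide '[[0,0.1,0.02],[0,0.26,0.05],[0,0.42,0.1],[0,0.58,0.15],[0,0.74,0.2],[0,0.9,0.25],[0,1.0,0.25],[0,1.0,0.25],[0,1.0,0.25],[0,1.0,0.25]]' --dr '[[0,0,0],[0,0,0],[0,0,0],[0,0,0],[0,0,0],[0,0,0],[0,0,0],[0,0,0],[0,0,0],[0,0,0]]' --gripper '[60,60,60,60,60,60,60,60,60,60]'

```text
clock: 29.73
eef_pos: [419.0, 75.6, 419.6]
eef_rot: [3.14, 0.003, 0.03]
wrist_force: [0.2, -0.2, -0.7]
finger_gap: 56.1
finger_force: 0.0
```

```bash
python3 - <<'E'
from h import *
s=read_state();print(s['eef_pos'].round(1),s['eef_rot'].round(3))
w,iw=snap("wrist");np.save("pics/w7.npy",iw);np.savez("pics/w7m.npz",**w)
print(proj(w,[[522,16,60],[520,206,90],[540,437,35]]).round(0))
cv2.imwrite("pics/e7.png",cv2.resize(iw[:300],(800,469),interpolation=cv2.INTER_CUBIC))
E
```

```text
[419.   75.6 419.6] [3.14e+00 3.00e-03 3.00e-02]
[[298.  95.]
 [160.  92.]
 [ 26.  80.]]
```

View pics/e7.png

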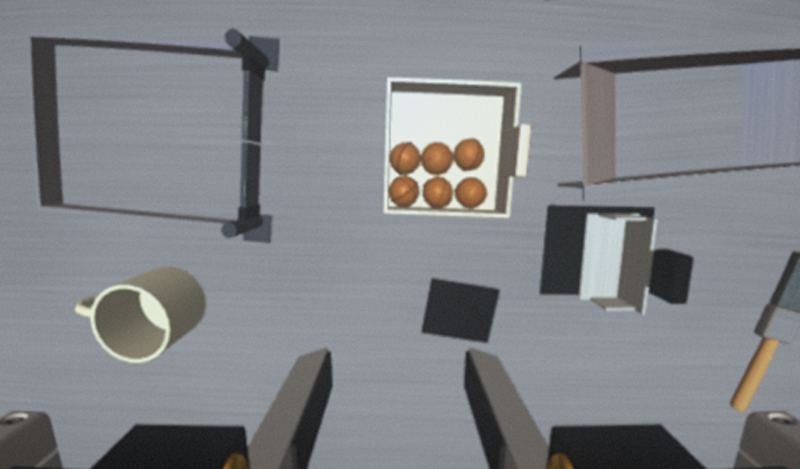

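```bash
python3 - <<'E'
from h import *
w=dict(np.load("pics/w7m.npz"))
f=lambda p,z:ray(w,(np.array(p,float)+.5)/1.5625-.5,z)[:,:2]
def show(n,P): print(n,P.round(1).tolist(),"mean",P.mean(0).round(1))
t=f([(387,78),(521,83),(510,216),(384,213)],60);show("tub",t);d=t[0]+t[3]-t[1]-t[2];print(np.degrees(np.arctan2(d[1],d[0])))
show("plate",f([(519,123),(530,124),(526,177),(515,175)],90))
p=f([(234,38),(231,229)],90);show("posts",p);d=p[0]-p[1];print(90+np.degrees(np.arctan2(d[1],d[0])))
show("baseplates",f([(265,53),(257,229)],2))
e=f([(32,38),(41,206)],35);show("end",e);e2=f([(57,44),(62,205)],0);show("endfoot",e2)
for x in(e,e2):
    d=x.mean(0)-p.mean(0);print(np.linalg.norm(d),np.degrees(np.arctan2(d[1],d[0])))
show("leafgap",f([(252,143)],52))
E
```

```text
tub [[581.1, 90.1], [581.3, -30.2], [462.4, -30.4], [461.4, 90.1]] mean [521.6  29.9]
90.29302772004583
plate [[543.6, -23.9], [543.2, -33.4], [499.1, -34.1], [500.4, -24.2]] mean [521.6 -28.9]
posts [[604.3, 216.3], [446.3, 227.1]] mean [525.3 221.7]
86.07761830266416
baseplates [[613.3, 214.8], [435.9, 230.1]] mean [524.6 222.4]
end [[622.1, 436.1], [460.1, 449.3]] mean [541.1 442.7]
endfoot [[624.6, 435.2], [458.5, 451.5]] mean [541.6 443.3]
221.54842352349135 85.91028904824721
222.2144763843381 85.80810625174038
leafgap [[523.0, 216.0]] mean [523. 216.]
```

```bash
python3 - <<'E'
from h import *
print(now()[0])
w,iw=snap("wrist");r=np.load("pics/w7.npy");print("diff",np.abs(iw.astype(int)-r).mean(), tubshift(r,iw,(240,45,340,140)))
w7=dict(np.load("pics/w7m.npz"));print(w["t"],w7["t"])
m,i=snap("top")
white=(i.min(2)>150);white[:,:190]=0;white[:,285:]=0;white[:150]=0;white[235:]=0
for c in blobs(white,100): b=cv2.boxPoints(cv2.minAreaRect(c));print(b.round(1).tolist(),ray(m,b,60).round(0).tolist())
s,j=snap("side");h=cv2.cvtColor(j,cv2.COLOR_BGR2HSV)
R=np.load("pics/side0.npy")[:,:,::-1].copy()
print("side plate",tubshift(R,j,(246,190,270,205)))
cv2.imwrite("pics/e8.png",i)
E
```

```text
[419.077227    75.2726753  419.87890296]
diff 2.3538699679904513 (0.9910627007484436, 0, 0)
[ 63.56680492 343.54746828 619.24422703] [ 63.48374833 343.43419059 619.12445353]
[[213.60000610351562, 218.39999389648438], [214.8000030517578, 171.8000030517578], [262.79998779296875, 173.10000610351562], [261.6000061035156, 219.6999969482422]] [[461.0, 91.0, 60.0], [584.0, 92.0, 60.0], [584.0, -34.0, 60.0], [462.0, -34.0, 60.0]]
side plate (0.8781511783599854, -2, 2)
```

```bash
python3 - <<'E'
from h import *
plan([tcp([521.6,-29.7,z],.005) for z in(260,)],now())
plan([tcp([521.6,-29.7,z],.005) for z in(158,)])
E
```

```text
"slide": [[0.41, -0.419, -0.642]] 
"dr": [[0.0001, -0.0002, -0.0038]]
"slide": [[0.0, -0.0, -0.408]] 
"dr": [[0.0, 0.0, 0.0]]
```

Call:
carry_out --slide '[[0.08,-0.08,-0.1],[0.16,-0.16,-0.2],[0.25,-0.25,-0.3],[0.33,-0.33,-0.4],[0.41,-0.419,-0.5],[0.41,-0.419,-0.6],[0.41,-0.419,-0.642],[0.41,-0.419,-0.642],[0.41,-0.419,-0.642]]' --dr '[[0,0,0],[0,0,-0.0038],[0,0,-0.0038],[0,0,-0.0038],[0,0,-0.0038],[0,0,-0.0038],[0,0,-0.0038],[0,0,-0.0038],[0,0,-0.0038]]' --gripper '[60,60,60,60,60,60,60,60,60]'

```text
clock: 30.68
eef_pos: [521.4, -28.6, 261.2]
eef_rot: [3.141, 0.0, 0.006]
wrist_force: [0.8, 0.3, 1.2]
finger_gap: 56.3
finger_force: 0.0
```

```bash
python3 - <<'E'
from h import *
print(now()[0],read_state()['eef_rot'])
w,i=snap("wrist")
g=i.min(2)
b=proj(w,[[543.6,-29.7,90],[499.6,-29.7,90],[521.6,-24.7,90],[521.6,-34.7,90]]);print(b.round(0))
y=int(b[:,1].mean());x=int(b[:,0].mean());print(y,x,g[y,x-40:x+41:2].tolist())
E
```

```text
[521.38674111 -28.6204458  261.21080955] [3.14086961e+00 3.96417308e-04 6.29939825e-03]
[[256. 178.]
 [256. 224.]
 [250. 202.]
 [262. 202.]]
201 256 [208, 208, 206, 202, 204, 187, 174, 187, 201, 203, 208, 207, 206, 206, 206, 206, 208, 174, 198, 209, 203, 204, 176, 144, 148, 145, 144, 144, 146, 143, 143, 145, 142, 144, 143, 143, 143, 142, 144, 142, 138]
```

Call:
carry_out --slide '[[0,0,-0.08],[0,0,-0.17],[0,0,-0.26],[0,0,-0.33],[0,0,-0.38],[0,0,-0.4],[0,0,-0.408],[0,0,-0.408]]' --dr '[[0,0,0],[0,0,0],[0,0,0],[0,0,0],[0,0,0],[0,0,0],[0,0,0],[0,0,0]]' --gripper '[60,60,60,60,60,60,60,60]'

```text
clock: 31.4
eef_pos: [521.9, -28.6, 159.6]
eef_rot: [3.141, -0.001, 0.007]
wrist_force: [-0.5, 0.6, 0.0]
finger_gap: 56.2
finger_force: 0.0
```

Call:
carry_out --slide '[[0,0,0],[0,0,0],[0,0,0],[0,0,0],[0,0,0],[0,0,0],[0,0,0],[0,0,0],[0,0,0],[0,0,0]]' --dr '[[0,0,0],[0,0,0],[0,0,0],[0,0,0],[0,0,0],[0,0,0],[0,0,0],[0,0,0],[0,0,0],[0,0,0]]' --gripper '[30,0,0,0,0,0,0,0,0,0]' --newtons 30

```text
clock: 32.23
eef_pos: [521.6, -28.8, 158.4]
eef_rot: [3.141, 0.001, 0.006]
wrist_force: [0.5, -2.2, -0.1]
finger_gap: 9.6
finger_force: 30.0
```

```bash
python3 - <<'E'
from h import *
s=read_state();print(s['eef_pos'].round(1),s['finger_gap'],s['finger_force'],s['wrist_force'].round(1))
G=np.array([525,220.]);a=np.radians(85.9);u=np.array([np.cos(a),np.sin(a)])
P0=np.array([521.4,-29.7])
def at(c,hd): h=np.radians(hd);q=c-60*np.array([np.cos(h),np.sin(h)]);return tcp([*q,158],h-np.pi/2)
A=G-150*u;B0=np.array([521.4,30.3])
pts=[at(B0+(A-B0)*f,90.3+(85.9-90.3)*f) for f in(.25,.5,.75,1)]+[at(G+x*u,85.9) for x in(-140,-125,-110,-95,-80,-65)]
plan(pts,now());print([p[0].round(0).tolist() for p in pts])
plan([at(G+x*u,85.9) for x in(-50,-35,-20,-5,10,25,40,55,70,82)])
plan([at(G+x*u,85.9) for x in(94,106,118,128,136,142,146,148,148,148)])
E
```

```text
[521.6 -28.8 158.4] 9.62636522615617 29.99146431684494 [ 0.5 -2.2 -0.1]
"slide": [[-0.011, 0.036, -0.002], [-0.023, 0.077, -0.002], [-0.035, 0.117, -0.002], [-0.046, 0.157, -0.002], [-0.043, 0.197, -0.002], [-0.039, 0.257, -0.002], [-0.035, 0.317, -0.002], [-0.031, 0.377, -0.002], [-0.026, 0.437, -0.002], [-0.022, 0.496, -0.002]] 
"dr": [[0.0001, -0.0001, -0.0032], [0.0001, -0.0001, -0.0063], [0.0001, -0.0001, -0.0093], [0.0001, -0.0001, -0.0124], [0.0001, -0.0001, -0.0124], [0.0001, -0.0001, -0.0124], [0.0001, -0.0001, -0.0124], [0.0001, -0.0001, -0.0124], [0.0001, -0.0001, -0.0124], [0.0001, -0.0001, -0.0124]]
[[519.0, -20.0, 158.0], [516.0, -10.0, 158.0], [513.0, 0.0, 158.0], [510.0, 11.0, 158.0], [511.0, 21.0, 158.0], [512.0, 35.0, 158.0], [513.0, 50.0, 158.0], [514.0, 65.0, 158.0], [515.0, 80.0, 158.0], [516.0, 95.0, 158.0]]
"slide": [[0.004, 0.06, 0.0], [0.009, 0.12, 0.0], [0.013, 0.18, 0.0], [0.017, 0.24, 0.0], [0.021, 0.3, 0.0], [0.026, 0.359, 0.0], [0.03, 0.419, 0.0], [0.034, 0.479, 0.0], [0.039, 0.539, 0.0], [0.042, 0.587, 0.0]] 
"dr": [[0.0, 0.0, 0.0], [0.0, 0.0, 0.0], [0.0, 0.0, 0.0], [0.0, 0.0, 0.0], [0.0, 0.0, 0.0], [0.0, 0.0, 0.0], [0.0, 0.0, 0.0], [0.0, 0.0, 0.0], [0.0, 0.0, 0.0], [0.0, 0.0, 0.0]]
"slide": [[0.004, 0.048, 0.0], [0.007, 0.096, 0.0], [0.01, 0.144, 0.0], [0.013, 0.183, 0.0], [0.016, 0.215, 0.0], [0.017, 0.239, 0.0], [0.018, 0.255, 0.0], [0.019, 0.263, 0.0], [0.019, 0.263, 0.0], [0.019, 0.263, 0.0]] 
"dr": [[0.0, 0.0, 0.0], [0.0, 0.0, 0.0], [0.0, 0.0, 0.0], [0.0, 0.0, 0.0], [0.0, 0.0, 0.0], [0.0, 0.0, 0.0], [0.0, 0.0, 0.0], [0.0, 0.0, 0.0], [0.0, 0.0, 0.0], [0.0, 0.0, 0.0]]
```

Call:
carry_out --slide '[[-0.011,0.036,0],[-0.023,0.077,0],[-0.035,0.117,0],[-0.046,0.157,0],[-0.043,0.197,0],[-0.039,0.257,0],[-0.035,0.317,0],[-0.031,0.377,0],[-0.026,0.437,0],[-0.022,0.496,0]]' --dr '[[0,0,-0.0032],[0,0,-0.0063],[0,0,-0.0093],[0,0,-0.0124],[0,0,-0.0124],[0,0,-0.0124],[0,0,-0.0124],[0,0,-0.0124],[0,0,-0.0124],[0,0,-0.0124]]' --gripper '[0,0,0,0,0,0,0,0,0,0]'

```text
clock: 33.07
eef_pos: [516.2, 96.1, 158.4]
eef_rot: [3.141, 0.001, -0.071]
wrist_force: [0.2, -3.6, 1.7]
finger_gap: 9.9
finger_force: 30.0
```

```bash
python3 - <<'E'
from h import *
s=read_state();print(s['eef_pos'].round(1),s['eef_rot'].round(3),s['finger_gap'],s['wrist_force'].round(1))
s,j=snap("side");m,i=snap("top")
white=(i.min(2)>150);white[:,:120]=0;white[:,285:]=0;white[:150]=0;white[235:]=0
for c in blobs(white,60): b=cv2.boxPoints(cv2.minAreaRect(c));print(cv2.contourArea(c),ray(m,b,60).round(0).tolist())
np.save("pics/side7.npy",j)
for c in blobs(wal(j)[180:300],20): print("side balls",cv2.contourArea(c),cv2.boundingRect(c))
E
```

```text
[516.2  96.1 158.4] [ 3.141e+00  1.000e-03 -7.100e-02] 9.910351548787624 [ 0.2 -3.6  1.7]
side balls 126.0 (234, 63, 14, 21)
side balls 63.0 (244, 66, 15, 20)
```

Call:
carry_out --slide '[[0.004,0.06,0],[0.009,0.12,0],[0.013,0.18,0],[0.017,0.24,0],[0.021,0.3,0],[0.026,0.359,0],[0.03,0.419,0],[0.034,0.479,0],[0.039,0.539,0],[0.042,0.587,0]]' --dr '[[0,0,0],[0,0,0],[0,0,0],[0,0,0],[0,0,0],[0,0,0],[0,0,0],[0,0,0],[0,0,0],[0,0,0]]' --gripper '[0,0,0,0,0,0,0,0,0,0]'

```text
clock: 34.0
eef_pos: [526.8, 241.9, 158.5]
eef_rot: [3.14, 0.001, -0.071]
wrist_force: [-0.6, -6.7, 3.7]
finger_gap: 9.6
finger_force: 30.0
```

Call:
carry_out --slide '[[0.004,0.048,0],[0.007,0.096,0],[0.01,0.144,0],[0.013,0.183,0],[0.016,0.215,0],[0.017,0.239,0],[0.018,0.255,0],[0.019,0.263,0],[0.019,0.263,0],[0.019,0.263,0]]' --dr '[[0,0,0],[0,0,0],[0,0,0],[0,0,0],[0,0,0],[0,0,0],[0,0,0],[0,0,0],[0,0,0],[0,0,0]]' --gripper '[0,0,0,0,0,0,0,0,0,0]'

```text
clock: 34.83
eef_pos: [531.4, 307.8, 158.4]
eef_rot: [3.142, 0.0, -0.072]
wrist_force: [1.3, 0.5, 1.8]
finger_gap: 9.8
finger_force: 30.0
```

```bash
python3 - <<'E'
from h import *
s=read_state();print(s['eef_pos'].round(1),s['eef_rot'].round(3),s['finger_gap'],s['wrist_force'].round(1))
a=np.radians(85.9);d=s['eef_pos'][:2]-[525,220];print("dock x,y tub",d@[np.cos(a),np.sin(a)]+60,d@[-np.sin(a),np.cos(a)])
E
```

```text
[531.4 307.8 158.4] [ 3.142  0.    -0.072] 9.843900692600718 [1.3 0.5 1.8]
dock x,y tub 148.00165672567474 -0.07989086008063506
```

Release (fingers open symmetrically, no need to go wide), rise and look.

Call:
carry_out --slide '[[0,0,0],[0,0,0],[0,0,0],[0,0,0],[0,0,0],[0,0,0],[0,0,0.05],[0,0,0.15],[0,0,0.3],[0,0,0.45]]' --dr '[[0,0,0],[0,0,0],[0,0,0],[0,0,0],[0,0,0],[0,0,0],[0,0,0],[0,0,0],[0,0,0],[0,0,0]]' --gripper '[35,35,35,35,35,35,35,35,35,35]'

```text
clock: 35.67
eef_pos: [530.9, 307.6, 272.7]
eef_rot: [3.14, 0.002, -0.072]
wrist_force: [0.2, 2.3, -0.4]
finger_gap: 32.7
finger_force: 0.0
```

Call:
carry_out --slide '[[0,0,0.15],[0,0,0.3],[0,-0.1,0.45],[0,-0.26,0.5],[0,-0.42,0.5],[-0.1,-0.58,0.5],[-0.2,-0.74,0.5],[-0.3,-0.9,0.5],[-0.4,-1.0,0.5],[-0.4,-1.0,0.5]]' --dr '[[0,0,0],[0,0,0],[0,0,0],[0,0,0],[0,0,0],[0,0,0],[0,0,0],[0,0,0],[0,0,0],[0,0,0]]' --gripper '[35,35,35,35,35,35,35,35,35,35]'

```text
clock: 36.5
eef_pos: [428.4, 55.1, 397.2]
eef_rot: [3.141, -0.001, -0.074]
wrist_force: [0.8, 0.3, 1.1]
finger_gap: 33.0
finger_force: 0.0
```

Call:
carry_out --slide '[[0,-0.16,0],[0,-0.32,0],[0,-0.48,0],[0,-0.64,0],[0,-0.8,0],[0,-0.8,0],[0,-0.8,0],[0,-0.8,0]]' --dr '[[0,0,0],[0,0,0],[0,0,0],[0,0,0],[0,0,0],[0,0,0],[0,0,0],[0,0,0]]' --gripper '[35,35,35,35,35,35,35,35]'

```text
clock: 37.17
eef_pos: [431.2, -141.8, 396.4]
eef_rot: [3.141, 0.0, -0.072]
wrist_force: [-0.4, 0.9, -0.1]
finger_gap: 33.0
finger_force: 0.0
```

```bash
python3 - <<'E'
from h import *
s=read_state();print(s['eef_pos'].round(1),s['clock'])
a=np.radians(85.9);u=np.array([np.cos(a),np.sin(a)]);v=np.array([-u[1],u[0]]);G=np.array([525,220.])
m,i=snap("top")
mask=(i.min(2)>150);mask[:,:80]=0;mask[:,200:]=0;mask[:140]=0;mask[235:]=0
for c in blobs(mask,200):
    b=ray(m,cv2.boxPoints(cv2.minAreaRect(c)),60)[:,:2]-G;print("tub dock x,y",(b@u).round(0),(b@v).round(0),(b@u).mean().round(1),(b@v).mean().round(1))
for c in blobs(wal(i)[140:235,80:200],20):
    x,y,w,h=cv2.boundingRect(c);print("balls",cv2.contourArea(c),(x+80,y+140,w,h))
# leaves shut: darkness along gate line at z=52, and around 70 mm inside at the hinges
g=i.max(2)
for n,P in (("gate",[G+0*u+t*v for t in range(-66,67,6)]),("20mm in",[G+25*u+t*v for t in range(-66,67,6)])):
    q=proj(m,[[*p,50] for p in P]).round().astype(int);print(n,[int(g[y-0,x-1:x+2].min()) for x,y in q])
# same from the start image
g0=np.load("pics/top0.npy").max(2)
q=proj(m,[[*(G+t*v),50] for t in range(-66,67,6)]).round().astype(int);print("start",[int(g0[y,x-1:x+2].min()) for x,y in q])
# scoop & bystanders vs start
r=np.load("pics/top0.npy")[:,:,::-1].copy()
for n,b in(("mug",(90,235,145,280)),("ramekin",(118,95,152,130)),("spat",(155,100,262,135)),("jar",(258,110,292,145)),("cup",(300,80,345,130))): print(n,tubshift(r,i,b))
j=snap("side")[1];R=np.load("pics/side0.npy")[:,:,::-1].copy();print("scoop",tubshift(R,j,(284,164,320,215)))
E
```

```text
[ 431.2 -141.8  396.4] 37.1667
tub dock x,y [205. 207.  89.  88.] [ 60. -64. -62.  61.] 147.1 -1.0
balls 457.5 (95, 184, 33, 24)
gate [12, 19, 38, 37, 37, 36, 38, 35, 36, 38, 37, 86, 35, 38, 38, 37, 39, 37, 35, 38, 37, 37, 8]
20mm in [138, 139, 139, 137, 138, 139, 141, 139, 139, 136, 139, 140, 138, 136, 138, 138, 135, 138, 138, 137, 136, 134, 136]
start [11, 18, 35, 35, 33, 34, 36, 32, 33, 36, 35, 82, 34, 35, 35, 33, 35, 35, 32, 35, 34, 34, 8]
mug (0.9997577667236328, 0, 0)
ramekin (0.9997678995132446, 0, 0)
spat (0.9888120889663696, 0, 0)
jar (0.9985761046409607, 0, 0)
cup (0.9997188448905945, 0, 0)
scoop (0.9992067813873291, 0, 0)
```

```bash
python3 -c "
from cell import *
print(sign_off())"
```

```text
the job is handed in; nothing more can be done
None
```

Job handed in; no verdict came back. By my last camera check, all six walnuts are in the tub, which sits about 147 mm behind the gateway with both leaves shut. The scoop is upright on its mat, and the cup, jar, mug, ramekin and spatula are unmoved; I did not re-check the brush.

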